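# Release the child-safe knife compartment with its key

## Task

Unlock the knife compartment of the white cutlery tray: take the release key out of the dark tool block, push its rod down through the narrow slot in the tray's deck, feel gently for the hidden catch and press it until the compartment springs out, without forcing anything. Then stand the key back in its bore in the block, fully home and upright, and leave everything else on the table where it is.

Things in the scene. Friction and masses are not known exactly. Their poses are not given: they have to be found in the camera images.
- tray: White plastic cutlery tray, 320 (x) x 300 (y) x 62 high, fixed. Origin: centre of its underside; x from its front (robot side) to its back, y to its left, z up. Its -y part is open: forks, spoons, a small upper compartment (rim 72 high). Its part from y +26 to +150 is the knife bay under a flat 4 thick deck, top face 62 above the table. More than 15 N from the key, anywhere on it, would break its plastic.
- slot (a point): Middle of the narrow slot through the 4 thick deck, on the deck's top face (62 above the table; at x -100, y +88 of the tray). The slot is 10.5 wide along the tray's x and 54 long along the tray's y, with a thin grey border. Axes as the tray's.
- catch_zone (a point): 20 below the slot's middle: middle of the zone of the hidden catch, a level black pad 16 (x) by 14 (y), right under the slot in x, its middle anywhere up to 18 either side along the tray's y, its top 10 to 30 below the deck's top face (both unknown). Beside it the rod meets nothing down to 42 below. Sprung: 2.5 N starts it, about 7 N releases it after 4.5 of travel, hard stop at 6; it springs back.
- knife_compartment (a joint): How far the knife compartment has slid out to the tray's front (-x of the tray), in m. 0 = shut and latched; when the catch is pressed far enough an ejector spring pushes it out to its stop at 0.050 within about a second, and it stays there. It cannot be pulled out while the catch holds.
- compartment_front (a point): Middle of the outer face of the knife compartment's white front panel (122 wide, 55 high, 31 above the table); it moves with the compartment. A grey finger lip 60 wide stands 11 out from the panel, 46 above the table.
- key: Release key, about 70 g: square beech grip, 18 x 18 and 64 high, on a round steel rod 7 in diameter that stands out 60 below the grip, with a round tip. Origin: centre of the grip's flat underside; z up along the grip (rod tip z -60, grip top z +64); x, y square to the grip's sides. It starts upright in the tool block, the grip's underside resting on the block's top.
- key_tip (a point): The very end of the key's rod, 60 below the key's origin along its axis.
- key_block: Dark wooden tool block, 84 x 84 x 66 high, fixed to the table. Origin: centre of its underside. The key's bore is in the middle of its top; two thin empty knife slits beside it.
- bore (a point): Middle of the mouth of the key's bore, on the block's top, 66 above the table. Round upright bore, 11 in diameter, 63 deep, with a 1.5 chamfer. Fully home, the key's origin is here, its grip resting on the block's top.
- egg_cup: White ceramic egg cup, 50 wide, 62 high, loose. Origin: centre of its underside.
- infuser: Chrome tea infuser, lying: a 42 ball with two spring tong arms, 170 long, loose. Origin: on the table under its middle; the ball at +x.
- whisk: Steel whisk, lying along its x, 215 long, wires at +x, 48 high, loose. Origin: on the table under its middle.
- pepper_box: Small wooden pepper box, 70 x 70 x 50, with a 9 thick dark swivel lid and a brass knob (71 high in all), loose. Origin: centre of its underside.
- mug: Blue mug, 80 wide, 92 high, loose; handle at its +y. Origin: centre of its underside.
Not all that is in view belongs to the job. Leave any purple look-alike of the key alone. Leave any purple look-alike of the key_block alone.

How it is judged:
On the way, in this order (a step that is already met when the one before it is completed fails the run):
1. the key is drawn right out of the tool block (z of key_tip in the frame of bore above 0.003 m), for 0.1 s.
2. with the key's rod in the slot, the compartment is released and slides out at least 10 mm (value of joint knife_compartment above 0.01 m and z of key_tip in the frame of slot below -0.01 m and x of key_tip in the frame of slot between -0.01 and 0.01 m and y of key_tip in the frame of slot between -0.03 and 0.03 m), for 0.1 s.
At the end, for the whole second after the job is handed in: The knife compartment stands out by more than 40 mm; the key stands at rest in the block's bore, its grip within 3 mm of the block's top, within 6 mm of the bore's middle and upright within 0.08 rad, released (value of joint knife_compartment above 0.04 m and horizontal distance between key and bore below 0.006 m and z of key in the frame of bore between -0.003 and 0.003 m and angle between key's own z axis and vertical below 0.08 rad and linear speed of key below 0.02 m/s); the robot touches nothing.
It fails at once if the key is pushed against the tray, its deck, catch or compartment with more than 15 N (contact force between key and tray above 15 N).
It fails at once if the fingers or arm push the tray or its compartments with more than 10 N (contact force between any of the fingers, the arm and tray above 10 N).
It fails at once if the egg cup, tea infuser, whisk, pepper box or mug is shifted by more than 15 mm (distance of any of egg_cup, infuser, whisk, pepper_box, mug from where it was at the start of the episode above 0.015 m).
It also fails if it takes over 61 s, if anything falls off the work surface, if the arm or the gripper's body presses on something with over 40 N, if the wrist force passes 120 N, or if a joint passes its speed limit or range.

## Robot

A 7-joint arm with a two-finger parallel gripper is mounted at the origin on the work surface. World frame = base frame: x ahead of the robot, y to its left, z up, the work surface at z = 0. Lengths are in m, angles in rad, forces in N, time in s.
With the tool pointing down it reaches from about 0.425 to 0.875 m from the base axis. Payload 4.7 kg.
Tool frame: the origin (TCP) lies on the centre line of the jaws, within the pads' length; the fingertips stand 17 mm ahead of it and the grasp point (between the pads) lies 2 mm behind it; y points along the fingers, x is the direction in which the jaws open and shut, and the axes are right-handed (so a half turn about y gives the same grasp; the last joint's range is limited). The gripper opens to 87 mm and grips with 3 to 60 N. Pads are 19 mm wide; open, the fingers measure 117 mm over their backs; the gripper's body (75 mm by 190 mm) begins 51 mm behind the grasp point.
Start: joints at [-1.127, 0.321, -0.07, 1.45, 0.023, 1.371, -0.057], TCP at [0.271, 0.591, 0.24] pointing down, gripper open.
Joint ranges: [-2.86, 2.86], [-0.3, 2.09], [-1.38, 1.24], [0.06, 2.45], [-1.56, 4.7], [0.09, 2.05], [-2.69, 2.69]. Speed limits (rad/s): [2.57, 2.57, 3.14, 3.14, 3.14, 3.14, 3.14].

## Interface

Orientations are given as a unit quaternion [x, y, z, w].
In Python, from cell import r, imaging gives the robot as it stands.
- The arm moves only by the tool carry_out, never from a script. Its argument "moves" is one flat list of numbers, 6 for each row, row after row: the shift along the tool's x, y, z in mm, then the turn, a rotation vector about the tool's x, y, z in rad. In form: [dx, dy, dz, ax, ay, az, dx, dy, dz, ax, ay, az, ...]. A call has 1 to 8 rows; each row shifts and turns the commanded pose from where the row before left it, along the tool's axes as they then stand; what a row does not reach is not made up. A row lasts 1/8 s, in which the tool goes at most 62.5 mm and 10.7 degrees, less where a joint would pass 70% of its speed; a pose out of reach is approached as far as the arm can. A call with a gripper value outside its range is refused whole. "jaw" is the opening, from -1 (shut) to 1 (fully open), set as the call begins (left out, the last holds). The fingers move at their own pace and stop on an object; the grip force is fixed at half the most. Time passes only in rows, so rows that do not move let the fingers close. It gives the time, the measured TCP pose, the force and the opening at its end, in the units of the state.
- r.read_state(): the state, without advancing time (a new reading comes with each control period).
- imaging.get_image(name): name is "scene" or "side" or "wrist"; returns a dict with "img" (480x640x3 uint8, red, green, blue), "depth" (480x640 float32, m along the optical axis (not along the pixel's ray), 0 where there is no reading), "fov_y" (degrees; the focal length in pixels is half the picture's height over the tangent of half this angle, whatever the lens; pixels are square), "cx", "cy" (the principal point, pixels), "cam_to_world" (4x4, takes a point from camera to world coordinates). Camera axes: x right, y down, z forward; pixel columns grow to the right and rows downward; lengths in m; the calibration is good to about 2 mm. The wrist camera is an equidistant fisheye: a pixel r from the principal point sees the ray r / f radians off the axis. A picture is of the moment at which its call begins.
- r.hand_in(): hands the job in, once; it reports no verdict.
The state is a dict: "time": time; "qpos": joint angles; "dq": joint speeds; "joint_torque": joint torques, N m; "position": TCP position; "tcp_rot": TCP orientation; "force": force on the tool from outside, world axes, zero at the start; "torque": the same for the moment, N m; "width": finger opening in m.
Only numpy, scipy, OpenCV 4.12 (cv2) and the standard library are available. Lean on these libraries where they do the work, as an engineer would, in place of code of your own. Each camera call takes 0.05 s, during which the arm holds its last target.

## Working session

There is one attempt and no reset: what is moved stays moved. The work goes in short steps, Python scripts to look and compute and a tool call to move; the robot and the scene stay as the last step left them, time stands still between calls to the robot, and variables do not carry over. Pictures are saved under pics/ and viewed, and the job is handed in when it is done.

Besides the shell and the picture viewer there is one more tool, called after "Request:" as name(argument=value, ...) on one line, values as JSON. carry_out: Moves the arm, as the interface text tells. Its arguments: {"type":"object","properties":{"moves":{"type":"array","items":{"type":"number"}},"jaw":{"type":"number"}},"required":["moves"]}

```bash
ls; mkdir -p pics; cat > h.py <<'E'
import numpy as np, cv2, pickle
def snap(names=("scene","side"),tag="a"):
    from cell import r, imaging
    for n in names:
        d=imaging.get_image(n)
        pickle.dump(d,open(f"pics/{n}_{tag}.pkl","wb"))
        cv2.imwrite(f"pics/{n}_{tag}.png",d["img"][:,:,::-1])
    print(r.read_state())
def load(n,tag): return pickle.load(open(f"pics/{n}_{tag}.pkl","rb"))
def ray(d,u,v):
    f=240/np.tan(np.radians(d["fov_y"])/2)
    c=np.array([(u-d["cx"])/f,(v-d["cy"])/f,1.])
    T=d["cam_to_world"]; return T[:3,3],T[:3,:3]@c
def onplane(d,u,v,z):
    o,k=ray(d,u,v); return o+k*(z-o[2])/k[2]
def dep(d,u,v):
    o,k=ray(d,u,v); return o+k*d["depth"][int(round(v)),int(round(u))]
def proj(d,p):
    f=240/np.tan(np.radians(d["fov_y"])/2); T=d["cam_to_world"]
    c=T[:3,:3].T@(np.array(p)-T[:3,3]); return d["cx"]+f*c[0]/c[2],d["cy"]+f*c[1]/c[2]
E
python3 - <<'E'
from h import *
snap(("scene","side","wrist"))
for n in("scene","side","wrist"):
    d=load(n,"a");print(n,d["fov_y"],d["cx"],d["cy"],d["cam_to_world"].round(3).tolist())
E
```

```text
pics
{'time': 0.15, 'qpos': array([-1.12690571,  0.32165855, -0.07011429,  1.45139398,  0.02257819,
        1.37081336, -0.05691579]), 'dq': array([ 1.27058236e-03, -9.46635308e-04, -9.35390652e-05, -1.59632891e-03,
        1.22907831e-03,  2.89547392e-03, -1.99033675e-03]), 'joint_torque': array([-2.36564674e-04, -4.91794074e+01, -4.04732516e-01, -3.12881291e+01,
       -6.39554858e-02,  4.04357992e-02,  8.59221677e-05]), 'position': array([0.27069352, 0.59051322, 0.23870959]), 'tcp_rot': array([ 0.59541599,  0.38145511, -0.38231745, -0.59481524]), 'force': array([ 0.03112917,  0.23391945, -0.41573307]), 'torque': array([0.05765135, 0.03029778, 0.00150363]), 'width': 0.0870222484386783}
scene 48.56184321912917 332.03109836103204 246.79124477129625 [[-0.681, 0.461, -0.568, 1.161], [0.732, 0.437, -0.523, 0.622], [0.007, -0.772, -0.635, 0.79], [0.0, 0.0, 0.0, 1.0]]
side 44.99433519975771 312.5907877748565 247.2678485504253 [[0.929, -0.244, 0.279, 0.098], [-0.371, -0.6, 0.709, -1.026], [-0.006, -0.762, -0.647, 1.033], [0.0, 0.0, 0.0, 1.0]]
wrist 65.70646984690485 314.95782935676965 239.22663185266984 [[0.416, 0.88, 0.23, 0.208], [0.909, -0.403, -0.105, 0.619], [-0.0, 0.253, -0.968, 0.384], [0.0, 0.0, 0.0, 1.0]]
```

View pics/scene_a.png

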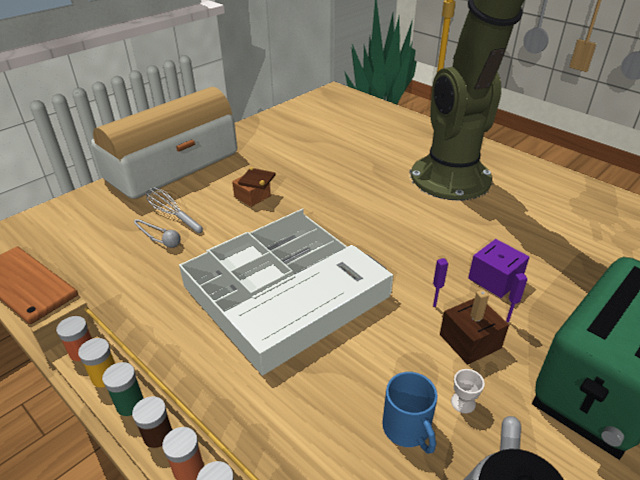

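View pics/side_a.png

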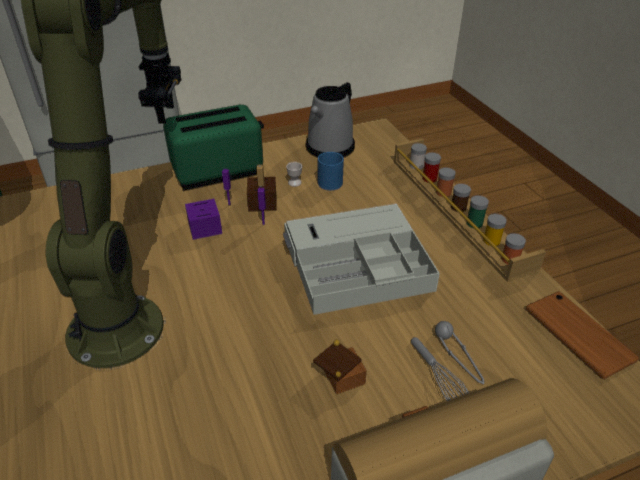

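View pics/wrist_a.png

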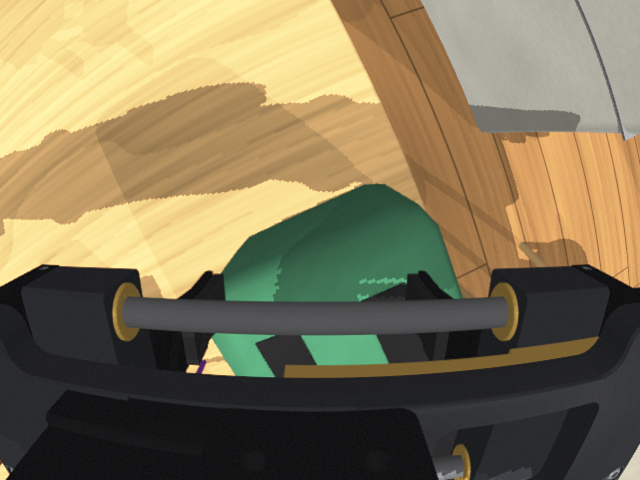

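```bash
python3 -c "
from scipy.spatial.transform import Rotation as R
print(R.from_quat([ 0.59541599,  0.38145511, -0.38231745, -0.59481524]).as_matrix().round(4))"
```

```text
[[ 4.167e-01 -6.000e-04 -9.091e-01]
 [ 9.091e-01 -1.400e-03  4.167e-01]
 [-1.500e-03 -1.000e+00 -1.000e-04]]
```

```bash
python3 - <<'E'
from h import *
d=load("scene","a");i=d["img"][:,:,::-1]
cv2.imwrite("pics/c1.png",cv2.resize(i[220:420,370:570],None,fx=3,fy=3,interpolation=2))
cv2.imwrite("pics/c2.png",cv2.resize(i[200:380,170:410],None,fx=3.3,fy=3.3,interpolation=2))
d=load("side","a");i=d["img"][:,:,::-1]
cv2.imwrite("pics/c3.png",cv2.resize(i[130:320,170:440],None,fx=2.9,fy=2.9,interpolation=2))
E
```

```text
(no output)
```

View pics/c1.png

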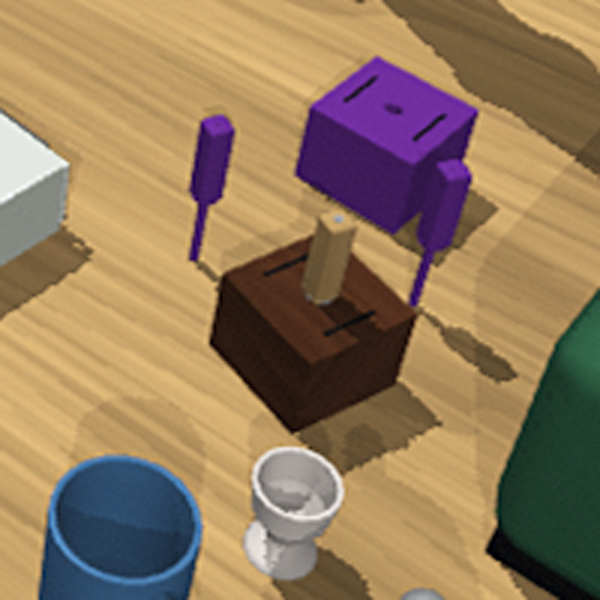

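View pics/c2.png

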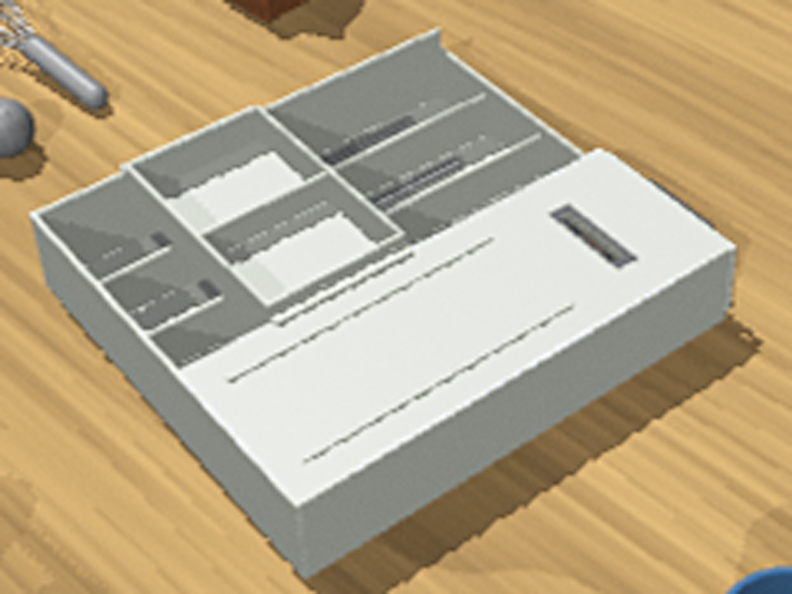

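View pics/c3.png

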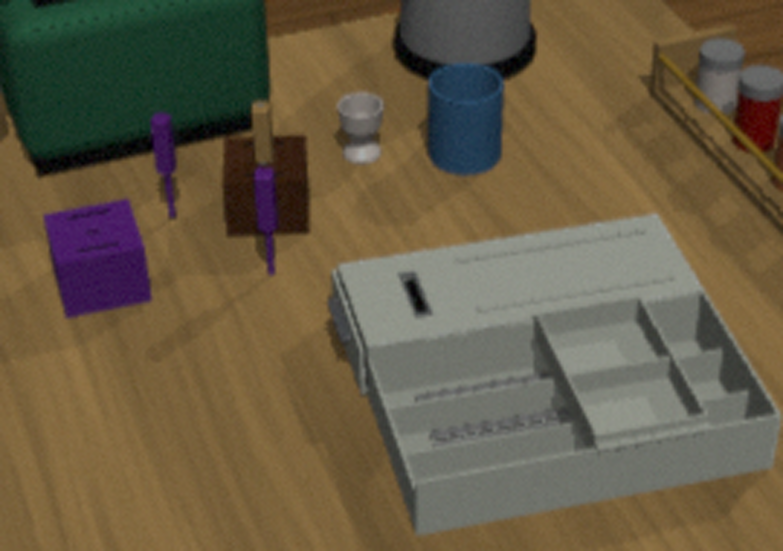

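```bash
python3 - <<'E'
from h import *
s=load("scene","a");t=load("side","a")
def blob(d,mask,seed,n):
    m=mask.astype(np.uint8); k,l,st,c=cv2.connectedComponentsWithStats(m)
    b=min((x for x in range(1,k) if st[x,4]>15),key=lambda x:np.hypot(*(c[x]-seed)))
    M=(l==b).astype(np.uint8); cs,_=cv2.findContours(M,0,2); cc=max(cs,key=cv2.contourArea)
    r=cv2.minAreaRect(cc); print(n,st[b],r[0]); return r,cc
for d,n,seed,thr in((s,"scene",(350,271),195),(t,"side",(314,231),140)):
    g=cv2.cvtColor(d["img"],cv2.COLOR_RGB2GRAY)
    m=np.zeros_like(g,bool); x,y=seed; w=(22,20) if n=="scene" else (9,13)
    m[y-w[1]:y+w[1],x-w[0]:x+w[0]]=g[y-w[1]:y+w[1],x-w[0]:x+w[0]]<thr
    r,cc=blob(d,m,seed,n)
    print("slot",onplane(d,*r[0],.062).round(4)); bp=np.array([onplane(d,*p,.062) for p in cv2.boxPoints(r)]);print(bp.round(4).tolist())
# grip
hs=[cv2.cvtColor(d["img"],cv2.COLOR_RGB2HSV) for d in(s,t)]
for d,h,n,seed in((s,hs[0],"scene",(482,293)),(t,hs[1],"side",(261,168))):
    for dy in range(-4,5,2): print(n,[tuple(d["img"][seed[1]+dy,seed[0]+dx]) for dx in range(-6,8,2)])
print("keytop", onplane(s,482.7,293.3,.130),onplane(t,170+262/2.9,130+104/2.9,.130))
# block top corners in scene (crop/3)
for p in((224,275),(324,233),(414,315),(312,365)):print("blk",onplane(s,370+p[0]/3,220+p[1]/3,.066).round(4))
for p in((216,121),(456,168)):print("pk",onplane(s,370+p[0]/3,220+p[1]/3,.124).round(4))
for p in((193,258),(414,304)):print("pk tip",onplane(s,370+p[0]/3,220+p[1]/3,.0).round(4))
for p in((31,215),(436,32),(736,247),(300,505)):print("tray",onplane(s,170+p[0]/3.3,200+p[1]/3.3,.062).round(4))
for p in((298,478),):print("egg",onplane(s,370+p[0]/3,220+p[1]/3,.062).round(4))
print("mug",onplane(s,410,390,.092))
E
```

```text
scene [336 262  27  20 181] (349.09759521484375, 270.8780822753906)
slot [0.5424 0.101  0.062 ]
[[0.5464, 0.0675, 0.062], [0.5286, 0.0627, 0.062], [0.5386, 0.1336, 0.062], [0.5556, 0.1374, 0.062]]
side [307 223  13  18 133] (312.6438293457031, 230.883544921875)
slot [0.5416 0.1002 0.062 ]
[[0.536, 0.1372, 0.062], [0.559, 0.141, 0.062], [0.5471, 0.0644, 0.062], [0.5249, 0.0612, 0.062]]
scene [(np.uint8(177), np.uint8(144), np.uint8(93)), (np.uint8(185), np.uint8(149), np.uint8(96)), (np.uint8(187), np.uint8(152), np.uint8(98)), (np.uint8(171), np.uint8(139), np.uint8(87)), (np.uint8(129), np.uint8(103), np.uint8(64)), (np.uint8(91), np.uint8(64), np.uint8(78)), (np.uint8(58), np.uint8(20), np.uint8(92))]
scene [(np.uint8(170), np.uint8(136), np.uint8(88)), (np.uint8(203), np.uint8(166), np.uint8(107)), (np.uint8(211), np.uint8(172), np.uint8(109)), (np.uint8(195), np.uint8(171), np.uint8(136)), (np.uint8(211), np.uint8(175), np.uint8(117)), (np.uint8(161), np.uint8(129), np.uint8(80)), (np.uint8(102), np.uint8(80), np.uint8(53))]
scene [(np.uint8(119), np.uint8(96), np.uint8(61)), (np
[... 2318 characters left out ...]
int8(100), np.uint8(78), np.uint8(45)), (np.uint8(104), np.uint8(83), np.uint8(53)), (np.uint8(87), np.uint8(69), np.uint8(37)), (np.uint8(130), np.uint8(102), np.uint8(61)), (np.uint8(117), np.uint8(95), np.uint8(57))]
keytop [0.48195163 0.36092502 0.13      ] [0.4818895  0.35682132 0.13      ]
blk [0.5082 0.3092 0.066 ]
blk [0.4329 0.3352 0.066 ]
blk [0.4569 0.4122 0.066 ]
blk [0.5339 0.3878 0.066 ]
pk [0.4501 0.2548 0.124 ]
pk [0.3853 0.3879 0.124 ]
pk tip [0.4498 0.2562 0.    ]
pk tip [0.3838 0.3882 0.    ]
tray [ 0.7698 -0.165   0.062 ]
tray [ 0.4576 -0.1218  0.062 ]
tray [0.4902 0.1737 0.062 ]
tray [0.8064 0.1308 0.062 ]
egg [0.6063 0.4238 0.062 ]
mug [0.71016767 0.37518735 0.092     ]
```

```bash
cat >> h.py <<'E'
from scipy.spatial.transform import Rotation as R
def plan(target,yaw=None,st=None):
    """mm shift in present tool axes to world target; levelling+yaw rotvec (tool axes)"""
    if st is None:
        from cell import r; st=r.read_state()
    M=R.from_quat(st["tcp_rot"]).as_matrix(); p=np.array(st["position"])
    x=M[:,0]; cy=np.degrees(np.arctan2(x[1],x[0])); yaw=cy if yaw is None else yaw
    c,s=np.cos(np.radians(yaw)),np.sin(np.radians(yaw))
    G=np.array([[c,0,-s],[s,0,c],[0,-1,0]])
    dt=M.T@(np.array(target)-p)*1000
    print("t",round(float(st["time"]),2),"pos",p.round(4),"yaw",cy.round(2),"tilt",M[:,1].round(4),"F",np.round(st["force"],2),"w",round(float(st["width"]),4))
    print("shift tool mm",dt.round(1),"rotvec",R.from_matrix(M.T@G).as_rotvec().round(4), "shift in goal axes",(G.T@(np.array(target)-p)*1000).round(1))
E
python3 - <<'E'
from h import *
plan((.482,.359,.22),71)
E
```

```text
t 0.15 pos [0.2707 0.5905 0.2387] yaw 65.38 tilt [-6.0e-04 -1.4e-03 -1.0e+00] F [ 0.03  0.23 -0.42] w 0.087
shift tool mm [-122.4   18.9 -288.6] rotvec [-0.     -0.0981 -0.0015] shift in goal axes [-150.1   18.7 -275.2]
```

Request:
carry_out(moves=[-20, 0, -48, 0, 0, 0, -20, 0, -48, 0, 0, 0, -20, 0, -48, 0, 0, 0, -20, 0, -48, 0, 0, 0, -20, 0, -48, 0, 0, 0, -22, 19, -48, 0, 0, 0, 0, 0, 0, 0, -0.098, 0, 0, 0, 0, 0, 0, 0])

```text
time: 1.15
position: [0.4819, 0.3595, 0.2201]
tcp_rot: [-0.576, -0.41, 0.41, 0.576]
force: [0.3, 0.7, 0.2]
width: 0.0872
```

```bash
python3 - <<'E'
from h import *
snap(("scene","wrist"),"b")
plan((.482,.359,.22),71)
E
```

```text
{'time': 1.25, 'qpos': array([-0.76464374,  0.22575215,  0.09061173,  1.60890034, -0.02152918,
        1.30777498,  0.56810065]), 'dq': array([-0.00999898, -0.00388652, -0.00365646, -0.00287525,  0.00234896,
        0.00016816,  0.00411175]), 'joint_torque': array([ 6.83933850e-01, -4.30754972e+01,  1.33830182e+00, -3.06111610e+01,
        2.68695527e-02,  8.00490542e-02,  1.54779194e-02]), 'position': array([0.48121348, 0.3608737 , 0.22060767]), 'tcp_rot': array([-0.57555012, -0.4105465 ,  0.41048423,  0.57593084]), 'force': array([-0.56504567, -0.65330271, -0.09449072]), 'torque': array([-0.02867366,  0.07150999, -0.0072639 ]), 'width': 0.08693367170946262}
t 1.25 pos [0.4812 0.3609 0.2206] yaw 70.98 tilt [-2.e-04  5.e-04 -1.e+00] F [-0.57 -0.65 -0.09] w 0.0869
shift tool mm [-1.5  0.6 -1.4] rotvec [-0.0004 -0.0004  0.0004] shift in goal axes [-1.5  0.6 -1.4]
```

View pics/wrist_b.png

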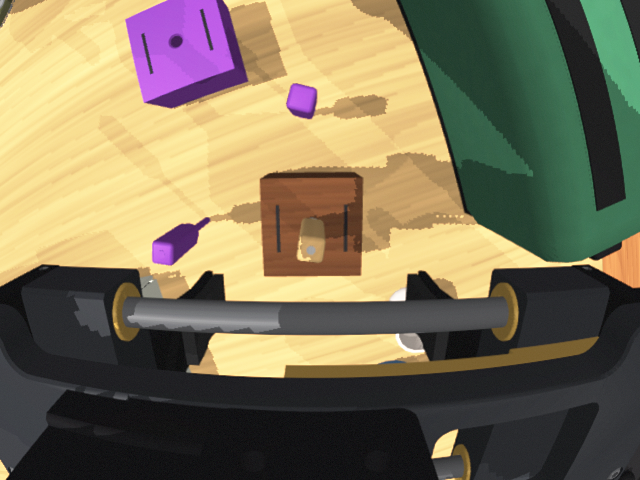

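View pics/scene_b.png

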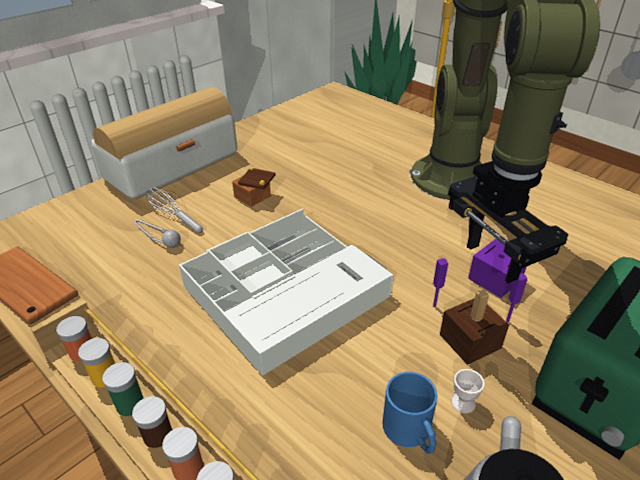

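```bash
cat >> h.py <<'E'
def wray(d,u,v):
    f=240/np.tan(np.radians(d["fov_y"])/2); a,b=u-d["cx"],v-d["cy"]; rr=np.hypot(a,b); th=rr/f
    c=np.array([a/rr*np.sin(th),b/rr*np.sin(th),np.cos(th)]); T=d["cam_to_world"]; return T[:3,3],T[:3,:3]@c
def wplane(d,u,v,z):
    o,k=wray(d,u,v); return o+k*(z-o[2])/k[2]
E
python3 - <<'E'
from h import *
d=load("wrist","b");i=d["img"][:,:,::-1]
cv2.imwrite("pics/c4.png",cv2.resize(i[160:285,240:390],None,fx=5,fy=5,interpolation=cv2.INTER_CUBIC)[:600,:750])
E
```

```text
(no output)
```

View pics/c4.png

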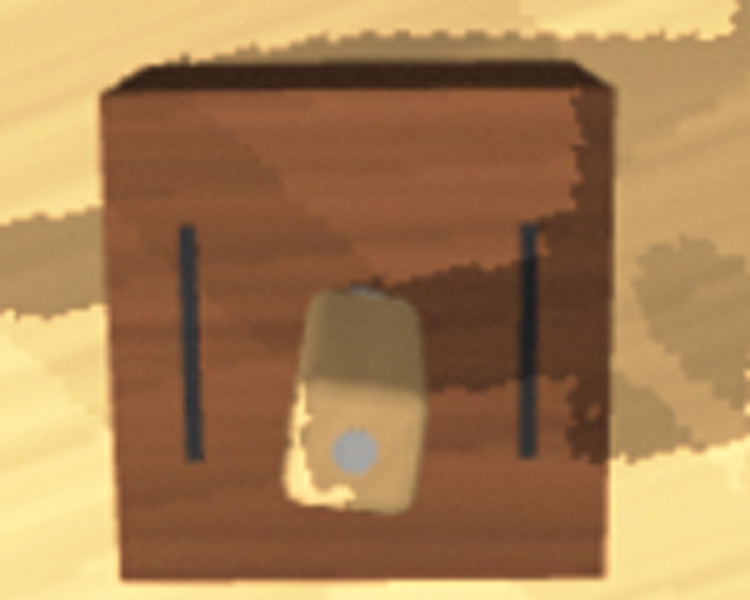

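```bash
python3 - <<'E'
from h import *
d=load("wrist","b")
P=[wplane(d,240+a/5,160+b/5,.130) for a,b in((307,380),(424,408),(408,515),(285,500))]
for p in P:print(p.round(4))
for k in range(4):
    e=P[(k+1)%4]-P[k];print(np.linalg.norm(e[:2]).round(4),np.degrees(np.arctan2(e[1],e[0])).round(1))
print("top c",wplane(d,240+355/5,160+452/5,.130).round(4),np.mean(P,0).round(4))
B=[wplane(d,240+a/5,160+b/5,.066) for a,b in((102,93),(615,92),(606,578),(120,580))]
for p in B:print(p.round(4))
print("blk c",np.mean(B,0).round(4))
for k in range(4):
    e=B[(k+1)%4]-B[k];print(np.linalg.norm(e[:2]).round(4),np.degrees(np.arctan2(e[1],e[0])).round(1))
# base of grip, visible edge at z=.066: (315,292)-(415,302)
for a,b in((315,292),(415,303)):print("base",wplane(d,240+a/5,160+b/5,.066).round(4))
E
```

```text
[0.4699 0.3551 0.13  ]
[0.4785 0.3684 0.13  ]
[0.4919 0.3616 0.13  ]
[0.4845 0.3468 0.13  ]
0.0158 57.0
0.015 -26.9
0.0166 -116.4
0.0168 150.3
top c [0.4812 0.3578 0.13  ] [0.4812 0.358  0.13  ]
[0.428  0.3321 0.066 ]
[0.4552 0.411  0.066 ]
[0.5344 0.3846 0.066 ]
[0.5073 0.305  0.066 ]
blk c [0.4812 0.3582 0.066 ]
0.0834 71.0
0.0835 -18.4
0.084 -108.8
0.0838 161.1
base [0.4707 0.3539 0.066 ]
base [0.4778 0.3689 0.066 ]
```

```bash
python3 - <<'E'
from h import *
plan((.4813,.3583,.098),61.5)
E
```

```text
t 1.25 pos [0.4812 0.3609 0.2206] yaw 70.98 tilt [-2.e-04  5.e-04 -1.e+00] F [-0.57 -0.65 -0.09] w 0.0869
shift tool mm [ -2.5 122.6  -1. ] rotvec [-0.0004  0.1654  0.0004] shift in goal axes [ -2.2 122.6  -1.3]
```

Request:
carry_out(moves=[-2, 0, -1, 0, 0.165, 0, 0, 40, 0, 0, 0, 0, 0, 35, 0, 0, 0, 0, 0, 30, 0, 0, 0, 0, 0, 17, 0, 0, 0, 0, 0, 0, 0, 0, 0, 0, 0, 0, 0, 0, 0, 0])

```text
time: 2.12
position: [0.4828, 0.3586, 0.1]
tcp_rot: [-0.607, -0.363, 0.361, 0.608]
force: [-0.0, 0.3, -0.1]
width: 0.0873
```

```bash
python3 - <<'E'
from h import *
for k in range(3): plan((.4813,.3583,.098),61.5)
snap(("wrist","scene"),"c")
plan((.4813,.3583,.098),61.5)
d=load("wrist","c");i=d["img"][:,:,::-1]
cv2.imwrite("pics/c5.png",cv2.resize(i[200:360,180:460],None,fx=2.8,fy=2.8,interpolation=2))
E
```

```text
t 2.12 pos [0.4828 0.3586 0.1   ] yaw 61.54 tilt [ 0.0018  0.0015 -1.    ] F [-0.03  0.3  -0.06] w 0.0873
shift tool mm [-1.   2.   1.2] rotvec [0.0009 0.0007 0.0022] shift in goal axes [-1.   2.   1.2]
t 2.12 pos [0.4828 0.3586 0.1   ] yaw 61.54 tilt [ 0.0018  0.0015 -1.    ] F [-0.03  0.3  -0.06] w 0.0873
shift tool mm [-1.   2.   1.2] rotvec [0.0009 0.0007 0.0022] shift in goal axes [-1.   2.   1.2]
t 2.12 pos [0.4828 0.3586 0.1   ] yaw 61.54 tilt [ 0.0018  0.0015 -1.    ] F [-0.03  0.3  -0.06] w 0.0873
shift tool mm [-1.   2.   1.2] rotvec [0.0009 0.0007 0.0022] shift in goal axes [-1.   2.   1.2]
{'time': 2.225, 'qpos': array([-0.76994784,  0.31975016,  0.10355606,  1.74420813, -0.03703016,
        1.07669931,  0.41981774]), 'dq': array([ 0.00118302,  0.0009313 , -0.00020379,  0.00521595, -0.00040791,
       -0.0038344 ,  0.00246118]), 'joint_torque': array([-7.32940156e-02, -4.52534902e+01,  1.26797788e+00, -2.79052037e+01,
       -4.18066664e-02,  6.51912508e-02, -2.31824451e-03]), 'position': array([0.48298135, 0.35853003, 0.10019045]), 'tcp_rot': array([-0.60741898, -0.36269479,  0.36072889,  0.60775763]), 'force': array([0.79240633, 0.58088366, 0.39782154]), 'torque': array([0.02623091, 0.00922835, 0.01653945]), 'width': 0.08667726830409621}
t 2.23 pos [0.483  0.3585 0.1002] yaw 61.53 tilt [ 0.0021  0.0018 -1.    ] F [0.79 0.58 0.4 ] w 0.0867
shift tool mm [-1.   2.2  1.4] rotvec [0.001  0.0006 0.0026] shift in goal axes [-1.   2.2  1.4]
```

View pics/c5.png

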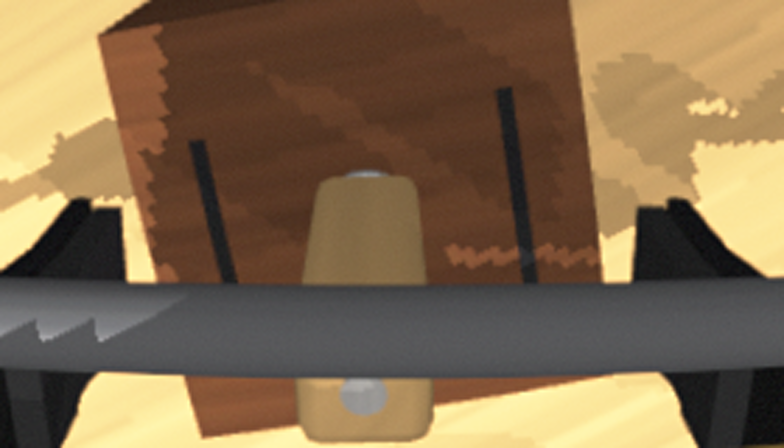

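View pics/scene_c.png

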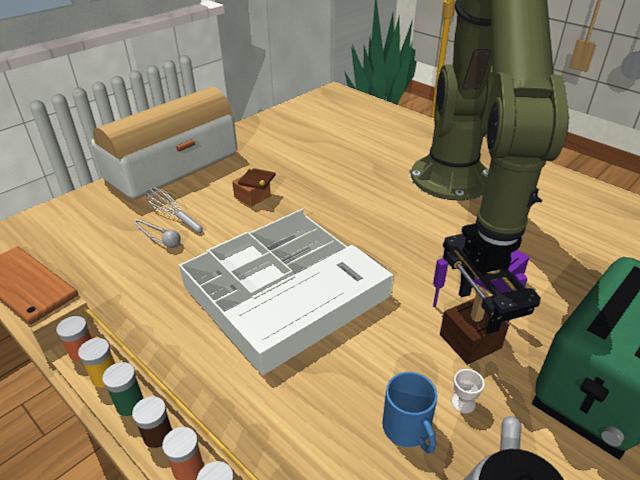

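Request:
carry_out(moves=[-1.5, 2, 1.2, 0.001, 0, 0.002, 0, 0, 0, 0, 0, 0])

```text
time: 2.48
position: [0.4803, 0.357, 0.0968]
tcp_rot: [0.608, 0.361, -0.362, -0.608]
force: [-0.5, -0.2, -0.6]
width: 0.0869
```

Request:
carry_out(jaw=-1, moves=[0, 0, 0, 0, 0, 0, 0, 0, 0, 0, 0, 0, 0, 0, 0, 0, 0, 0, 0, 0, 0, 0, 0, 0, 0, 0, 0, 0, 0, 0, 0, 0, 0, 0, 0, 0, 0, 0, 0, 0, 0, 0, 0, 0, 0, 0, 0, 0])

```text
time: 3.48
position: [0.4804, 0.357, 0.0966]
tcp_rot: [0.608, 0.361, -0.362, -0.608]
force: [0.3, -0.1, -0.1]
width: 0.0179
```

```bash
python3 - <<'E'
from h import *
from cell import r
plan((.4813,.3583,.098),61.5)
print(r.read_state()["torque"])
E
```

```text
t 3.48 pos [0.4804 0.357  0.0966] yaw 61.54 tilt [-0.0017 -0.0012 -1.    ] F [ 0.33 -0.13 -0.07] w 0.0179
shift tool mm [ 1.5 -1.4 -0.2] rotvec [-0.001   0.0006 -0.0019] shift in goal axes [ 1.5 -1.4 -0.2]
[ 0.03466271 -0.03994091 -0.05772501]
```

Request:
carry_out(moves=[0, -6, 0, 0, 0, 0, 0, -14, 0, 0, 0, 0, 0, -18, 0, 0, 0, 0, 0, -18, 0, 0, 0, 0, 0, -18, 0, 0, 0, 0, 0, -12, 0, 0, 0, 0, 0, 0, 0, 0, 0, 0, 0, 0, 0, 0, 0, 0])

```text
time: 4.47
position: [0.4802, 0.3569, 0.1819]
tcp_rot: [0.608, 0.361, -0.363, -0.607]
force: [0.1, 0.1, -1.0]
width: 0.0181
```

```bash
python3 - <<'E'
from h import *
snap(("side","scene"),"d")
plan((.542,.1006,.183),61.5)
for n,b in(("side",(200,330,120,250)),("scene",(400,540,230,360))):
    i=load(n,"d")["img"][b[2]:b[3],b[0]:b[1],::-1];cv2.imwrite(f"pics/d_{n}.png",cv2.resize(i,None,fx=4.5,fy=4.5,interpolation=2))
E
```

```text
{'time': 4.575, 'qpos': array([-0.77522736,  0.24655878,  0.10757606,  1.66374913, -0.02780048,
        1.23665155,  0.4123578 ]), 'dq': array([ 8.91937866e-04,  6.05944249e-04,  2.02668130e-03, -2.78082616e-03,
       -5.19784218e-04, -9.54087407e-04, -6.63843707e-05]), 'joint_torque': array([ 6.33029660e-03, -4.42191482e+01,  1.08702544e+00, -3.05199158e+01,
       -3.97858699e-02,  8.00062786e-02,  1.48260096e-04]), 'position': array([0.4800955 , 0.35677425, 0.18158986]), 'tcp_rot': array([ 0.60773919,  0.36037144, -0.36309351, -0.6074114 ]), 'force': array([-0.59206116, -0.69644131, -0.71521269]), 'torque': array([-0.02169649, -0.01683394,  0.00344861]), 'width': 0.01769453411230984}
t 4.58 pos [0.4801 0.3568 0.1816] yaw 61.54 tilt [-0.0031 -0.0024 -1.    ] F [-0.59 -0.7  -0.72] w 0.0177
shift tool mm [-195.7   -1.  -176.5] rotvec [-0.0016  0.0006 -0.0035] shift in goal axes [-195.6   -1.4 -176.6]
```

View pics/d_side.png

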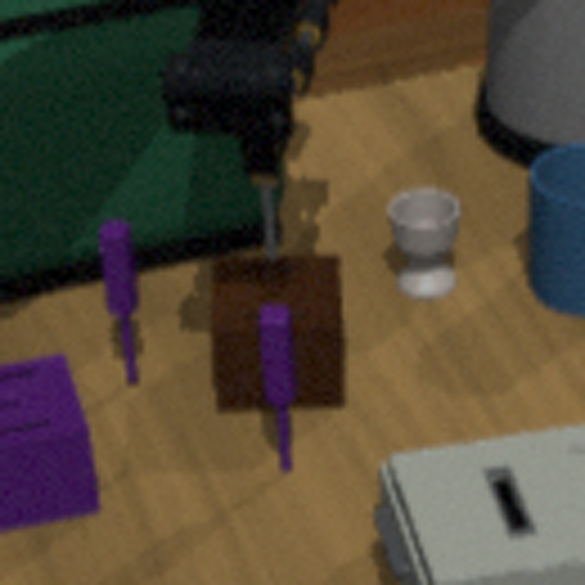

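View pics/d_scene.png

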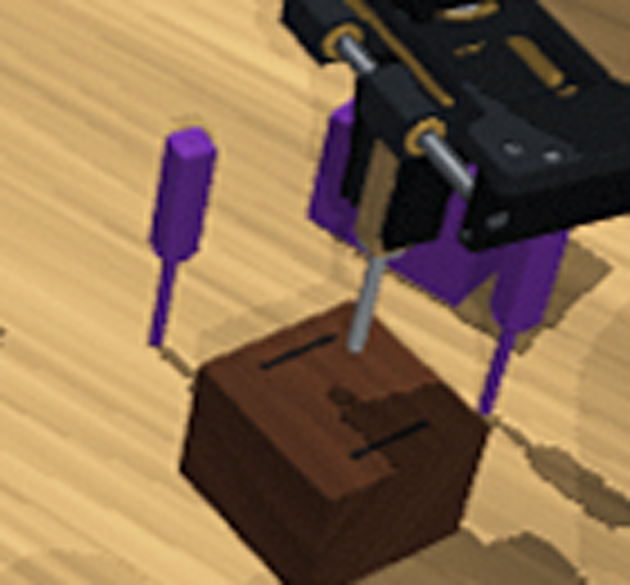

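```bash
cat >> h.py <<'E'
def tri(d1,p1,d2,p2):
    o1,k1=ray(d1,*p1);o2,k2=ray(d2,*p2);k1=k1/np.linalg.norm(k1);k2=k2/np.linalg.norm(k2)
    A=sum(np.eye(3)-np.outer(k,k) for k in(k1,k2)); b=sum((np.eye(3)-np.outer(k,k))@o for o,k in((o1,k1),(o2,k2)))
    x=np.linalg.solve(A,b); return x,[np.linalg.norm(np.cross(x-o,k)) for o,k in((o1,k1),(o2,k2))]
E
python3 - <<'E'
from h import *
s=load("scene","d");t=load("side","d")
print(tri(s,(479.1,307.8),t,(260.2,177.6)))
print("bore",onplane(s,400+345/4.5,230+398/4.5,.066).round(4))
print("tip by z",onplane(s,479.1,307.8,.091),onplane(t,260.2,177.6,.091))
# top of rod
print(tri(s,(400+376/4.5,230+256/4.5),t,(200+268/4.5,120+186/4.5)))
E
```

```text
(array([0.47882348, 0.35942044, 0.08934717]), [np.float64(0.0008031486886163517), np.float64(0.0008031486886164264)])
bore [0.4821 0.3619 0.066 ]
tip by z [0.47949273 0.3603141  0.091     ] [0.4785596  0.35600117 0.091     ]
(array([0.48121364, 0.35920582, 0.1440245 ]), [np.float64(8.786106485651262e-06), np.float64(8.786106485717822e-06)])
```

Request:
carry_out(moves=[-15, 0, -15, -0.0016, 0, -0.0035, -35, 0, -32, 0, 0, 0, -40, 0, -35, 0, 0, 0, -40, 0, -35, 0, 0, 0, -40, 0, -35, 0, 0, 0, -26, 0, -25, 0, 0, 0, 0, 0, 0, 0, 0, 0, 0, 0, 0, 0, 0, 0])

```text
time: 5.58
position: [0.5424, 0.1, 0.1822]
tcp_rot: [-0.607, -0.362, 0.361, 0.608]
force: [0.7, -0.5, -1.0]
width: 0.0178
```

```bash
python3 - <<'E'
from h import *
snap(("side","scene","wrist"),"e")
plan((.542,.1006,.183),61.5)
for n,b in(("side",(250,380,160,290)),("scene",(290,420,190,310))):
    i=load(n,"e")["img"][b[2]:b[3],b[0]:b[1],::-1];cv2.imwrite(f"pics/e_{n}.png",cv2.resize(i,None,fx=5,fy=5,interpolation=2)[:600])
E
```

```text
{'time': 5.725, 'qpos': array([-0.48839995,  0.14718552,  0.28070241,  1.78534666, -0.04461076,
        1.21386371,  0.88107811]), 'dq': array([-0.00501537,  0.00090119,  0.00191911, -0.00337931,  0.00192198,
        0.0012816 , -0.0005844 ]), 'joint_torque': array([ 3.96472039e-01, -3.70212722e+01,  1.70163754e+00, -3.00965273e+01,
        2.01957766e-02,  8.09888821e-02,  1.28927881e-03]), 'position': array([0.54232048, 0.10161527, 0.18227626]), 'tcp_rot': array([-0.6069466 , -0.36290338,  0.36183361,  0.60744827]), 'force': array([-0.04404437,  0.26172541, -0.95217479]), 'torque': array([-0.00589803, -0.0010738 , -0.02130746]), 'width': 0.01774402872628981}
t 5.72 pos [0.5423 0.1016 0.1823] yaw 61.66 tilt [ 9.0e-04  1.4e-03 -1.0e+00] F [-0.04  0.26 -0.95] w 0.0177
shift tool mm [-1.  -0.7 -0.2] rotvec [0.0002 0.0027 0.0017] shift in goal axes [-1.  -0.7 -0.2]
```

View pics/e_side.png

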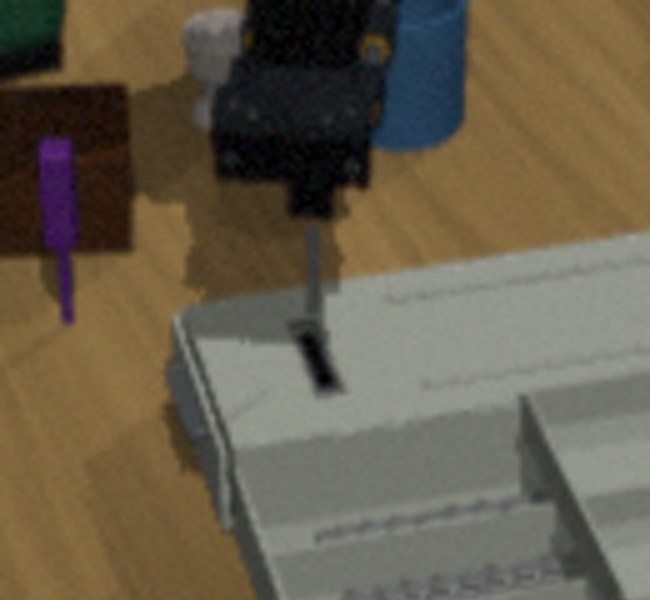

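View pics/e_scene.png

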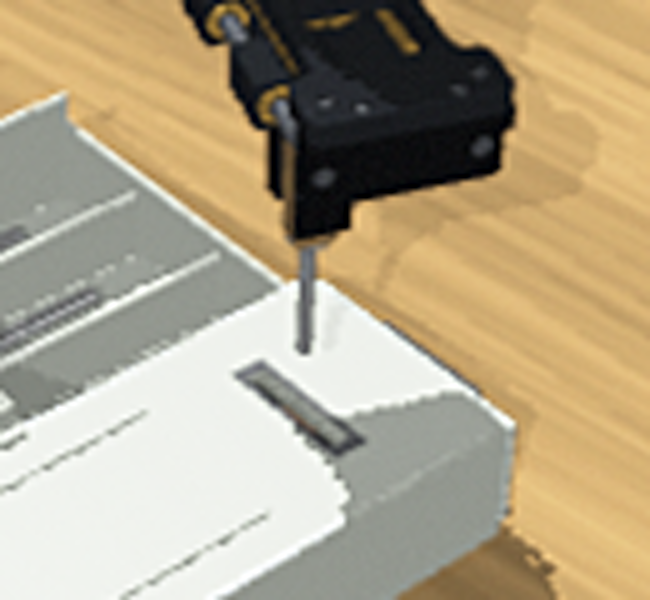

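View pics/wrist_e.png

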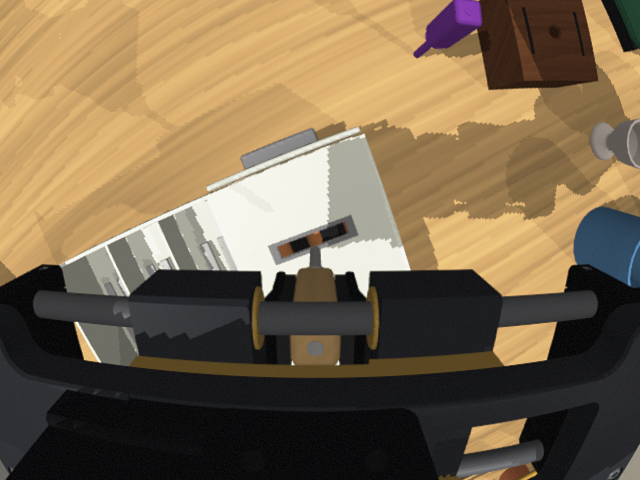

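```bash
python3 - <<'E'
from h import *
s=load("scene","e");t=load("side","e");w=load("wrist","e")
print("tip",tri(s,(350.6,260.4),t,(313.2,224.4)))
S=[onplane(s,290+a/5,190+b/5,.062) for a,b in((232,375),(262,361),(370,437),(340,456))]
T=[onplane(t,250+a/5,160+b/5,.062) for a,b in((289,326),(321,318),(343,388),(317,396))]
print(np.mean(S,0),np.mean(T,0)); print("slot tri",tri(s,(350.2,271.4),t,(313.5,231.4)))
for n,d,p in(("s",s,(350.6,260.4)),("t",t,(313.2,224.4))):print(n,"tip@.091",onplane(d,*p,.0915).round(4))
i=w["img"][:,:,::-1];cv2.imwrite("pics/e_w.png",cv2.resize(i[190:290,250:380],None,fx=6,fy=6,interpolation=2))
E
```

```text
tip (array([0.54023216, 0.09893376, 0.08655147]), [np.float64(0.0025721059775955335), np.float64(0.002572105977595614)])
[0.54212204 0.10323369 0.062     ] [0.54299   0.0977659 0.062    ]
slot tri (array([0.54246973, 0.10148046, 0.05996421]), [np.float64(0.002070670312445786), np.float64(0.002070670312445631)])
s tip@.091 [0.542  0.1035 0.0915]
t tip@.091 [0.5396 0.0908 0.0915]
```

View pics/e_w.png

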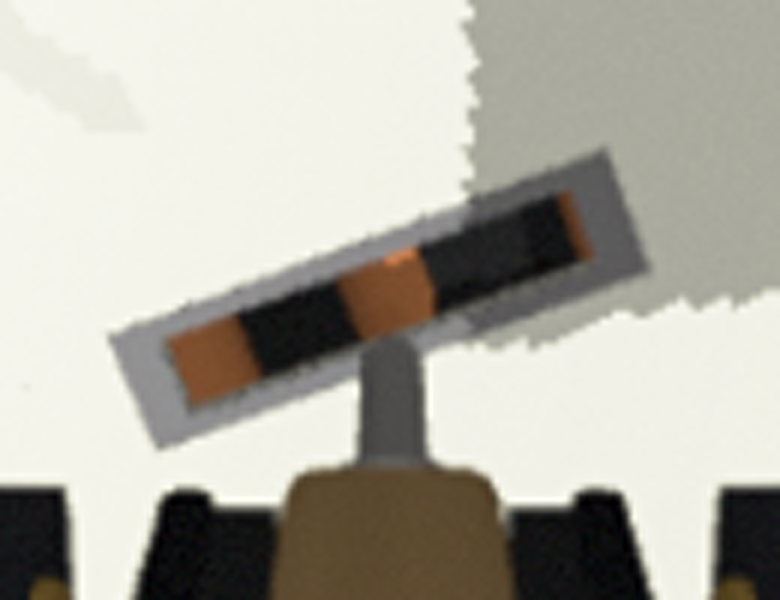

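```bash
python3 - <<'E'
from h import *
w=load("wrist","e");D=w["depth"]
f=240/np.tan(np.radians(w["fov_y"])/2)
T=w["cam_to_world"]
def pt(u,v):
    o,k=wray(w,u,v); c=T[:3,:3].T@k; return o+k*D[int(round(v)),int(round(u))]/c[2]
# slot axis along crop from (178,375) to (580,225)
for q in np.linspace(-.15,1.15,27):
    a=178+q*402;b=375-q*150; u,v=250+a/6,190+b/6
    print(round(u),round(v),pt(u,v).round(4),w["img"][int(round(v)),int(round(u))])
S=[wplane(w,250+a/6,190+b/6,.062) for a,b in((108,337),(605,147),(651,270),(160,450))]
for p in S:print("outer",p.round(4))
print(np.mean(S,0))
I=[wplane(w,250+a/6,190+b/6,.062) for a,b in((167,343),(567,193),(593,258),(190,410))]
for p in I:print("inner",p.round(4))
print(np.mean(I,0))
E
```

```text
270 256 [0.5386 0.0651 0.0621] [246 245 236]
273 255 [0.5386 0.0682 0.0638] [145 144 145]
276 254 [0.4817 0.1336 0.3279] [146 146 145]
280 252 [0.5493 0.0632 0.018 ] [122  80  53]
283 251 [0.5498 0.0663 0.0175] [126  77  44]
286 250 [0.5501 0.0695 0.0177] [123  75  44]
290 249 [0.5507 0.0724 0.0169] [105  65  40]
293 248 [0.5529 0.074  0.0087] [21 19 20]
296 246 [0.5537 0.077  0.0073] [20 20 21]
300 245 [0.5539 0.0803 0.0079] [23 20 20]
303 244 [0.5545 0.0834 0.0074] [17 13 12]
306 242 [0.5547 0.0868 0.0083] [20 20 23]
310 241 [0.5531 0.0911 0.0169] [104  66  41]
313 240 [0.553  0.0945 0.0191] [118  73  43]
317 239 [0.5537 0.0974 0.0178] [124  77  45]
320 238 [0.5539 0.1005 0.0185] [128  79  45]
323 236 [0.5478 0.1063 0.0462] [34 34 36]
327 235 [0.5479 0.1091 0.0472] [34 33 33]
330 234 [0.5485 0.1118 0.0463] [33 33 33]
333 232 [0.5488 0.1146 0.0463] [34 35 35]
337 231 [0.5492 0.1173 0.0461] [29 29 30]
340 230 [0.5591 0.1182 0.0065] [15 14 17]
343 229 [0.5595 0.1214 0.0066] [20 21 20]
347 228 [0.5571 0.1249 0.0184] [92 76 69]
350 226 [0.5465 0.1287 0.0629] [93 92 94]
353 225 [0.5468 0.1313 0.0632] [90 89 90]
357 224 [0.5476 0.1339 0.0612] [168 169 158]
outer [0.5312 0.0679 0.062 ]
outer [0.5392 0.1333 0.062 ]
outer [0.5557 0.1313 0.062 ]
outer [0.5471 0.0663 0.062 ]
[0.54332106 0.09968887 0.062     ]
inner [0.5354 0.0741 0.062 ]
inner [0.5421 0.1265 0.062 ]
inner [0.5509 0.1256 0.062 ]
inner [0.5444 0.0723 0.062 ]
[0.54319465 0.09962266 0.062     ]
```

```bash
python3 - <<'E'
from h import *
w=load("wrist","e")
for a,b in((393,345),(393,460)):
  for z in(.091,.095,.148):print(z,wplane(w,250+a/6,190+b/6,z).round(4))
M=R.from_quat([-0.6069466 , -0.36290338,  0.36183361,  0.60744827]).as_matrix()
print(M.round(3))
plan((.5448,.1115,.183),61.5)
E
```

```text
0.091 [0.5416 0.1025 0.091 ]
0.095 [0.5406 0.103  0.095 ]
0.148 [0.5272 0.11   0.148 ]
0.091 [0.5535 0.0961 0.091 ]
0.095 [0.5522 0.0967 0.095 ]
0.148 [0.5362 0.1051 0.148 ]
[[ 0.475  0.001 -0.88 ]
 [ 0.88   0.001  0.475]
 [ 0.002 -1.    -0.   ]]
t 5.72 pos [0.5423 0.1016 0.1823] yaw 61.66 tilt [ 9.0e-04  1.4e-03 -1.0e+00] F [-0.04  0.26 -0.95] w 0.0177
shift tool mm [ 9.9 -0.7  2.5] rotvec [0.0002 0.0027 0.0017] shift in goal axes [ 9.9 -0.7  2.5]
```

Request:
carry_out(moves=[5, 0, 1, 0, 0.0025, 0.0015, 5, 6, 1, 0, 0, 0, 0, 12, 0, 0, 0, 0, 0, 0, 0, 0, 0, 0, 0, 0, 0, 0, 0, 0])

```text
time: 6.35
position: [0.5457, 0.1099, 0.1642]
tcp_rot: [0.608, 0.361, -0.361, -0.608]
force: [0.3, 0.9, -0.6]
width: 0.0178
```

```bash
python3 - <<'E'
from h import *
snap(("side","scene","wrist"),"f")
plan((.5448,.1115,.163),61.5)
for n,b in(("side",(285,345,190,260)),("scene",(320,380,230,290)),("wrist",(250,380,190,290))):
    i=load(n,"f")["img"][b[2]:b[3],b[0]:b[1],::-1];cv2.imwrite(f"pics/f_{n}.png",cv2.resize(i,None,fx=6,fy=6,interpolation=2)[:600])
a=cv2.imread("pics/f_side.png");b=cv2.imread("pics/f_scene.png");h=360
cv2.imwrite("pics/f_2.png",np.hstack([a[:h],b[:h]]))
E
```

```text
{'time': 6.5, 'qpos': array([-0.49496252,  0.17278332,  0.27550602,  1.79340476, -0.05020083,
        1.18114263,  0.86687231]), 'dq': array([ 0.00174541, -0.00164712, -0.00019008, -0.00084496, -0.00071894,
       -0.00088227,  0.00168958]), 'joint_torque': array([-2.31918320e-02, -3.78677416e+01,  1.61797564e+00, -2.96350193e+01,
       -6.67566419e-03,  8.21923558e-02,  1.11062386e-04]), 'position': array([0.54598442, 0.11005618, 0.16475602]), 'tcp_rot': array([ 0.60832301,  0.36120782, -0.36054522, -0.60784799]), 'force': array([-0.26295147, -0.52121903,  0.13500035]), 'torque': array([ 0.00977411, -0.01752587, -0.04969581]), 'width': 0.017983478440903408}
t 6.5 pos [0.546  0.1101 0.1648] yaw 61.38 tilt [ 1.1e-03 -1.0e-04 -1.0e+00] F [-0.26 -0.52  0.14] w 0.018
shift tool mm [0.7 1.8 1.7] rotvec [ 0.0011 -0.0022  0.0005] shift in goal axes [0.7 1.8 1.7]
```

View pics/f_2.png

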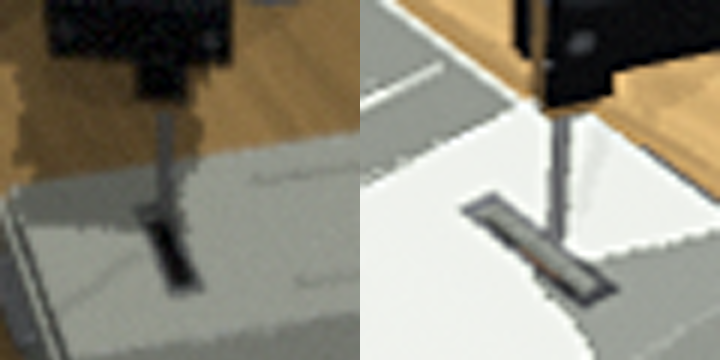

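View pics/f_wrist.png

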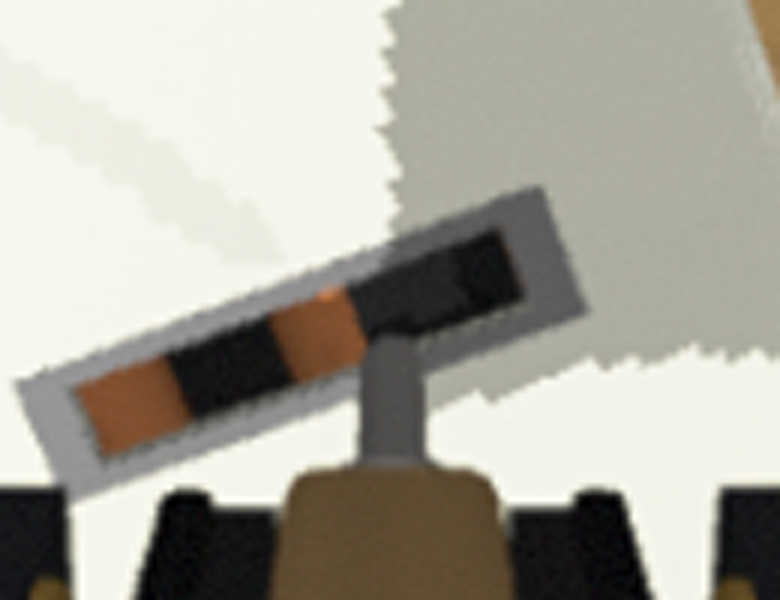

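```bash
python3 - <<'E'
from h import *
w=load("wrist","f");D=w["depth"];T=w["cam_to_world"]
def pt(u,v):
    o,k=wray(w,u,v); c=T[:3,:3].T@k; return o+k*D[int(round(v)),int(round(u))]/c[2]
P=lambda a,b,z:wplane(w,250+a/6,190+b/6,z)
O=[P(a,b,.062) for a,b in((15,382),(543,185),(590,312),(70,502))]
I=[P(a,b,.062) for a,b in((72,390),(502,230),(525,297),(100,463))]
for p in O:print("outer",p.round(4))
print(np.mean(O,0)); 
for p in I:print("inner",p.round(4))
print(np.mean(I,0))
print("tip axis",P(393,366,.077),P(393,366,.079))
for q in np.linspace(0,1,24):
    a=88+q*415;b=420-q*155; u,v=250+a/6,190+b/6
    print(round(a),pt(u,v).round(4))
E
```

```text
outer [0.531  0.0683 0.062 ]
outer [0.5398 0.1335 0.062 ]
outer [0.5557 0.1313 0.062 ]
outer [0.5469 0.0663 0.062 ]
[0.54336078 0.09982288 0.062     ]
inner [0.5351 0.0737 0.062 ]
inner [0.5422 0.1269 0.062 ]
inner [0.5505 0.1255 0.062 ]
inner [0.5444 0.072  0.062 ]
[0.54305246 0.09952897 0.062     ]
tip axis [0.54655485 0.11026629 0.077     ] [0.54603183 0.11054403 0.079     ]
88 [0.5484 0.0615 0.019 ]
106 [0.5488 0.0642 0.0187]
124 [0.5492 0.0669 0.0188]
142 [0.5495 0.0696 0.0189]
160 [0.5502 0.0719 0.0174]
178 [0.5529 0.0722 0.007 ]
196 [0.553  0.0752 0.008 ]
214 [0.5536 0.0777 0.0068]
232 [0.5538 0.0807 0.0078]
250 [0.5541 0.0835 0.0081]
268 [0.5545 0.0862 0.0079]
286 [0.5528 0.0905 0.0168]
305 [0.5528 0.0933 0.0182]
323 [0.5529 0.0961 0.0192]
341 [0.5534 0.0987 0.0187]
359 [0.547  0.1053 0.0474]
377 [0.5474 0.1076 0.0471]
395 [0.5479 0.1099 0.0464]
413 [0.5483 0.1122 0.0458]
431 [0.5484 0.1147 0.0469]
449 [0.5486 0.117  0.047 ]
467 [0.5586 0.1158 0.0069]
485 [0.559  0.1185 0.0069]
503 [0.5594 0.1211 0.0065]
```

Request:
carry_out(moves=[0.3, 0, 1.8, 0.001, 0, 0, 0, 4, 0, 0, 0, 0, 0, 3, 0, 0, 0, 0, 0, 0, 0, 0, 0, 0, 0, 0, 0, 0, 0, 0])

```text
time: 7.12
position: [0.5443, 0.1113, 0.1574]
tcp_rot: [-0.608, -0.361, 0.361, 0.608]
force: [1.2, -0.8, -0.4]
width: 0.0179
```

```bash
python3 - <<'E'
from h import *
snap(("wrist","side","scene"),"g")
plan((.5447,.1113,.1575),61.5)
w=load("wrist","g");i=w["img"][190:290,250:380,::-1];cv2.imwrite("pics/g_wrist.png",cv2.resize(i,None,fx=6,fy=6,interpolation=2))
E
```

```text
{'time': 7.275, 'qpos': array([-0.49591541,  0.17721357,  0.27399987,  1.80359926, -0.05221428,
        1.16772116,  0.86598076]), 'dq': array([-2.94277238e-04, -9.10286190e-04, -2.47170094e-04, -7.16775656e-04,
        2.16728668e-03, -3.58693213e-05, -8.81404673e-04]), 'joint_torque': array([-4.85662258e-04, -3.80651987e+01,  1.66173231e+00, -2.95227295e+01,
       -9.00358893e-03,  8.51828652e-02,  1.00052054e-05]), 'position': array([0.54441832, 0.11133748, 0.1575396 ]), 'tcp_rot': array([-0.60793366, -0.36100749,  0.36091993,  0.60813408]), 'force': array([-0.41684074,  0.76950627,  0.11327404]), 'torque': array([ 0.00025457, -0.0375824 ,  0.00436874]), 'width': 0.017540311918272995}
t 7.28 pos [0.5444 0.1113 0.1575] yaw 61.39 tilt [-0.e+00  3.e-04 -1.e+00] F [-0.42  0.77  0.11] w 0.0175
shift tool mm [ 0.1  0.  -0.3] rotvec [-0.0002 -0.0019  0.0003] shift in goal axes [ 0.1  0.  -0.3]
```

View pics/g_wrist.png

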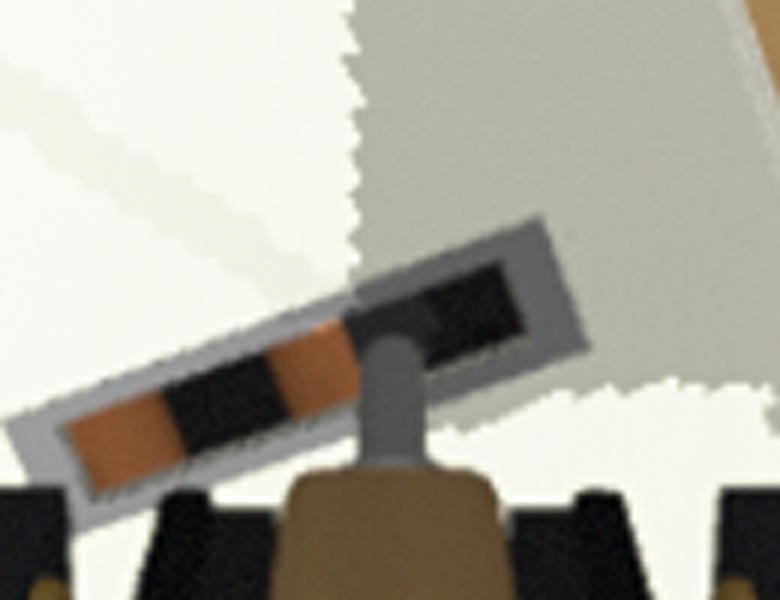

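Request:
carry_out(moves=[0, 2, -0.2, 0, 0, 0, 0, 1.5, 0, 0, 0, 0, 0, 1, 0, 0, 0, 0, 0, 0, 0, 0, 0, 0])

```text
time: 7.78
position: [0.5444, 0.1112, 0.1528]
tcp_rot: [-0.608, -0.361, 0.361, 0.608]
force: [0.4, 0.1, -0.8]
width: 0.018
```

Request:
carry_out(moves=[0, 1, 0, 0, 0, 0, 0, 0, 0, 0, 0, 0])

```text
time: 8.02
position: [0.5444, 0.1113, 0.1519]
tcp_rot: [-0.608, -0.361, 0.361, 0.608]
force: [-0.1, 0.7, -0.9]
width: 0.018
```

Request:
carry_out(moves=[0, 1, 0, 0, 0, 0, 0, 0, 0, 0, 0, 0])

```text
time: 8.28
position: [0.5444, 0.1112, 0.1508]
tcp_rot: [-0.608, -0.361, 0.361, 0.608]
force: [-0.0, -0.1, -0.0]
width: 0.0179
```

Request:
carry_out(moves=[0, 1, 0, 0, 0, 0, 0, 0, 0, 0, 0, 0])

```text
time: 8.52
position: [0.5444, 0.1112, 0.1498]
tcp_rot: [-0.608, -0.361, 0.361, 0.608]
force: [-0.4, -0.7, -0.3]
width: 0.0178
```

Request:
carry_out(moves=[0, 1, 0, 0, 0, 0, 0, 1, 0, 0, 0, 0, 0, 0, 0, 0, 0, 0])

```text
time: 8.9
position: [0.5444, 0.1112, 0.1478]
tcp_rot: [-0.608, -0.361, 0.361, 0.608]
force: [0.5, -0.1, -0.5]
width: 0.0179
```

Request:
carry_out(moves=[0, 1.5, 0, 0, 0, 0, 0, 1.5, 0, 0, 0, 0, 0, 0, 0, 0, 0, 0])

```text
time: 9.28
position: [0.5444, 0.1112, 0.1447]
tcp_rot: [-0.608, -0.361, 0.361, 0.608]
force: [0.3, -0.1, -1.1]
width: 0.0175
```

Request:
carry_out(moves=[0, 1.5, 0, 0, 0, 0, 0, 1, 0, 0, 0, 0, 0, 0, 0, 0, 0, 0])

```text
time: 9.65
position: [0.5444, 0.1112, 0.1423]
tcp_rot: [-0.608, -0.361, 0.361, 0.608]
force: [-0.2, 0.3, -0.3]
width: 0.0176
```

Request:
carry_out(moves=[0, 1, 0, 0, 0, 0, 0, 0, 0, 0, 0, 0])

```text
time: 9.9
position: [0.5445, 0.1113, 0.1414]
tcp_rot: [-0.608, -0.361, 0.361, 0.608]
force: [0.7, 0.6, -0.7]
width: 0.0181
```

Request:
carry_out(moves=[0, 1, 0, 0, 0, 0, 0, 0, 0, 0, 0, 0])

```text
time: 10.15
position: [0.5444, 0.1113, 0.1403]
tcp_rot: [-0.608, -0.361, 0.361, 0.608]
force: [0.6, 0.6, -0.8]
width: 0.018
```

Request:
carry_out(moves=[0, 1, 0, 0, 0, 0, 0, 0, 0, 0, 0, 0])

```text
time: 10.4
position: [0.5444, 0.1112, 0.1393]
tcp_rot: [-0.608, -0.361, 0.361, 0.608]
force: [0.5, -0.1, -0.7]
width: 0.0178
```

Request:
carry_out(moves=[0, 1, 0, 0, 0, 0, 0, 0, 0, 0, 0, 0])

```text
time: 10.65
position: [0.5444, 0.1112, 0.1383]
tcp_rot: [-0.608, -0.361, 0.361, 0.608]
force: [0.5, 0.0, 0.2]
width: 0.018
```

Request:
carry_out(moves=[0, 1, 0, 0, 0, 0, 0, 0, 0, 0, 0, 0])

```text
time: 10.9
position: [0.5444, 0.1112, 0.1373]
tcp_rot: [-0.608, -0.361, 0.361, 0.608]
force: [-0.5, 0.6, -1.2]
width: 0.018
```

Request:
carry_out(moves=[0, 0.5, 0, 0, 0, 0, 0, 0, 0, 0, 0, 0])

```text
time: 11.15
position: [0.5445, 0.1112, 0.1369]
tcp_rot: [-0.608, -0.361, 0.361, 0.608]
force: [0.4, -0.7, -0.5]
width: 0.0175
```

Request:
carry_out(moves=[0, 1, 0, 0, 0, 0, 0, 0, 0, 0, 0, 0])

```text
time: 11.4
position: [0.5446, 0.1113, 0.1361]
tcp_rot: [-0.608, -0.361, 0.361, 0.608]
force: [0.6, -0.3, 0.2]
width: 0.0181
```

Request:
carry_out(moves=[0, 1, 0, 0, 0, 0, 0, 0, 0, 0, 0, 0])

```text
time: 11.65
position: [0.5447, 0.1114, 0.1354]
tcp_rot: [-0.608, -0.361, 0.361, 0.608]
force: [-1.6, 0.3, 3.7]
width: 0.0179
```

Request:
carry_out(moves=[0, 0.7, 0, 0, 0, 0, 0, 0, 0, 0, 0, 0])

```text
time: 11.9
position: [0.5447, 0.1113, 0.1345]
tcp_rot: [-0.608, -0.361, 0.361, 0.608]
force: [-1.1, 0.3, 4.9]
width: 0.018
```

Request:
carry_out(moves=[0, 0.8, 0, 0, 0, 0, 0, 0, 0, 0, 0, 0])

```text
time: 12.15
position: [0.5446, 0.1113, 0.1336]
tcp_rot: [-0.608, -0.361, 0.361, 0.608]
force: [-1.6, 0.1, 4.6]
width: 0.0179
```

Request:
carry_out(moves=[0, 0.8, 0, 0, 0, 0, 0, 0, 0, 0, 0, 0])

```text
time: 12.4
position: [0.5447, 0.1113, 0.1328]
tcp_rot: [-0.608, -0.361, 0.361, 0.608]
force: [-0.9, -1.2, 4.8]
width: 0.0178
```

Request:
carry_out(moves=[0, 0.7, 0, 0, 0, 0, 0, 0, 0, 0, 0, 0])

```text
time: 12.65
position: [0.5447, 0.1114, 0.1322]
tcp_rot: [-0.608, -0.361, 0.361, 0.608]
force: [-1.3, 0.5, 4.6]
width: 0.0178
```

Request:
carry_out(moves=[0, 0.6, 0, 0, 0, 0, 0, 0, 0, 0, 0, 0])

```text
time: 12.9
position: [0.5447, 0.1114, 0.1316]
tcp_rot: [-0.608, -0.361, 0.361, 0.608]
force: [-0.8, 0.4, 5.6]
width: 0.0177
```

Request:
carry_out(moves=[0, 0.5, 0, 0, 0, 0, 0, 0, 0, 0, 0, 0])

```text
time: 13.15
position: [0.5447, 0.1114, 0.1308]
tcp_rot: [-0.608, -0.361, 0.361, 0.608]
force: [0.1, 1.4, 3.8]
width: 0.0177
```

```bash
python3 - <<'E'
from h import *
snap(("side",),"i")
plan((.5447,.1113,.1575),61.5)
i=load("side","i")["img"][160:290,250:380,::-1];cv2.imwrite("pics/i_side.png",cv2.resize(i,None,fx=4,fy=4,interpolation=2))
E
```

```text
{'time': 13.2, 'qpos': array([-0.49259415,  0.20309837,  0.27247517,  1.83132602, -0.06088039,
        1.11493216,  0.87296497]), 'dq': array([-0.00063557, -0.00016402,  0.00023722, -0.00026492,  0.00094815,
        0.0002392 ,  0.00046363]), 'joint_torque': array([ 2.45051170e-01, -3.65626431e+01,  2.01582827e+00, -2.69073826e+01,
        1.65581591e-01,  3.27648141e-02,  1.73474223e-04]), 'position': array([0.54469194, 0.11135769, 0.13080502]), 'tcp_rot': array([-0.60792404, -0.36112805,  0.36087221,  0.60810043]), 'force': array([-0.98250465,  0.3337485 ,  3.19045126]), 'torque': array([ 0.16216973,  0.07109456, -0.0023088 ]), 'width': 0.01794728524801463}
t 13.2 pos [0.5447 0.1114 0.1308] yaw 61.4 tilt [ 2.e-04  4.e-04 -1.e+00] F [-0.98  0.33  3.19] w 0.0179
shift tool mm [ -0.  -26.7  -0. ] rotvec [-0.     -0.0018  0.0004] shift in goal axes [ -0.  -26.7  -0. ]
```

View pics/i_side.png

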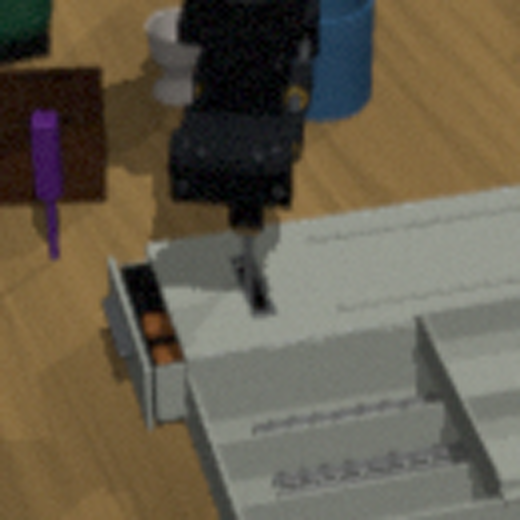

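Request:
carry_out(moves=[0, 0, 0, 0, 0, 0, 0, 0, 0, 0, 0, 0, 0, 0, 0, 0, 0, 0, 0, -3, 0, 0, 0, 0, 0, -6, 0, 0, 0, 0, 0, -8, 0, 0, 0, 0, 0, -8, 0, 0, 0, 0, 0, 0, 0, 0, 0, 0])

```text
time: 14.2
position: [0.5449, 0.1113, 0.1566]
tcp_rot: [-0.608, -0.361, 0.361, 0.608]
force: [0.4, -0.1, -0.6]
width: 0.0181
```

Request:
carry_out(moves=[0, -8, 0, 0, 0, 0, 0, -12, 0, 0, 0, 0, 0, -10, 0, 0, 0, 0, 0, 0, 0, 0, 0, 0])

```text
time: 14.7
position: [0.5453, 0.1114, 0.1872]
tcp_rot: [0.608, 0.362, -0.36, -0.608]
force: [0.3, -0.4, 0.1]
width: 0.0175
```

```bash
python3 - <<'E'
from h import *
snap(("side","scene","wrist"),"j")
plan((.4806,.3575,.183),61.5)
for n in("side","scene"):
    b=(240,370,140,270) if n=="side" else (300,430,180,310)
    i=load(n,"j")["img"][b[2]:b[3],b[0]:b[1],::-1];cv2.imwrite(f"pics/j_{n}.png",cv2.resize(i,None,fx=3,fy=3,interpolation=2))
a=cv2.imread("pics/j_side.png");b=cv2.imread("pics/j_scene.png")
cv2.imwrite("pics/j2.png",np.hstack([a,b]))
E
```

```text
{'time': 14.85, 'qpos': array([-0.49876687,  0.15398515,  0.27532579,  1.77073617, -0.04471667,
        1.22357666,  0.86028404]), 'dq': array([0.0015311 , 0.00454577, 0.00077299, 0.0054439 , 0.00036197,
       0.00151513, 0.00151063]), 'joint_torque': array([ 1.48808816e-02, -3.77938235e+01,  1.49138141e+00, -3.05046558e+01,
       -7.69564358e-03,  7.38629932e-02, -2.77752342e-04]), 'position': array([0.54428108, 0.11123355, 0.18559158]), 'tcp_rot': array([-0.60783279, -0.36079962,  0.36117919,  0.60820434]), 'force': array([-0.6810187 , -0.0401199 , -1.53515496]), 'torque': array([-0.00982455,  0.02704571,  0.0132638 ]), 'width': 0.01770917399380298}
t 14.85 pos [0.5443 0.1112 0.1856] yaw 61.4 tilt [-7.e-04  2.e-04 -1.e+00] F [-0.68 -0.04 -1.54] w 0.0177
shift tool mm [185.7   2.7 173.8] rotvec [-0.0007 -0.0018 -0.0002] shift in goal axes [186.    2.6 173.5]
```

View pics/j2.png

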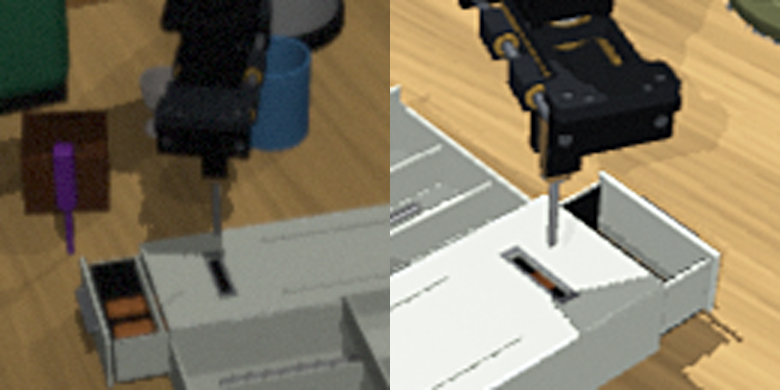

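View pics/wrist_j.png

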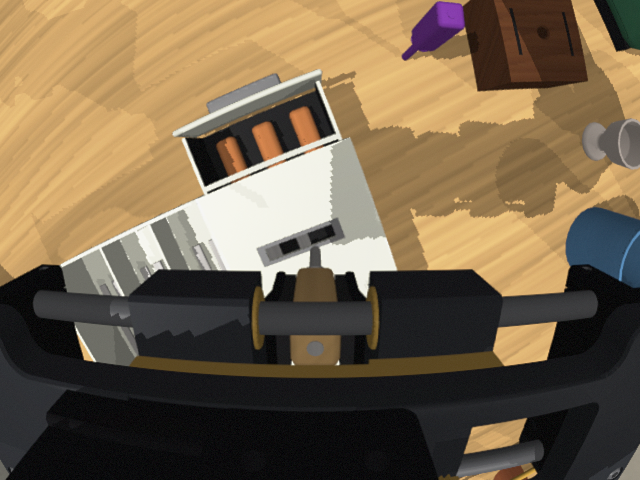

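Request:
carry_out(moves=[20, 0, 18, 0, 0, 0, 35, 0, 33, 0, 0, 0, 40, 0, 37, 0, 0, 0, 40, 0, 37, 0, 0, 0, 35, 0, 33, 0, 0, 0, 16, 2, 15, 0, 0, 0, 0, 0, 0, 0, 0, 0, 0, 0, 0, 0, 0, 0])

```text
time: 15.85
position: [0.4829, 0.3547, 0.1836]
tcp_rot: [0.609, 0.36, -0.36, -0.608]
force: [-0.7, -0.2, -1.2]
width: 0.018
```

```bash
python3 - <<'E'
from h import *
snap(("side","scene","wrist"),"k")
plan((.4812,.3582,.18),61.5)
i=load("wrist","k")["img"][190:290,250:380,::-1];cv2.imwrite("pics/k_wrist.png",cv2.resize(i,None,fx=6,fy=6,interpolation=2))
E
```

```text
{'time': 16.0, 'qpos': array([-0.7704853 ,  0.24466671,  0.10745138,  1.66090312, -0.0270897 ,
        1.23752056,  0.41080531]), 'dq': array([-5.80165257e-03, -9.29777782e-04, -9.55587616e-03, -2.53780922e-03,
       -4.75997832e-03,  1.36826643e-04,  7.09480350e-05]), 'joint_torque': array([-1.80370607e-01, -4.37150073e+01,  9.70887132e-01, -3.03560472e+01,
       -4.24649217e-02,  6.77562249e-02,  4.24728365e-03]), 'position': array([0.48287181, 0.35521021, 0.18408751]), 'tcp_rot': array([ 0.60877012,  0.3599574 , -0.35994167, -0.60849947]), 'force': array([-0.1322295 , -0.87772104, -0.5797702 ]), 'torque': array([0.01411778, 0.00954151, 0.00327042]), 'width': 0.01822779156034296}
t 16.0 pos [0.4829 0.3552 0.1841] yaw 61.2 tilt [ 2.e-04 -3.e-04 -1.e+00] F [-0.13 -0.88 -0.58] w 0.0182
shift tool mm [1.8 4.1 2.9] rotvec [ 0.0003 -0.0052 -0.0002] shift in goal axes [1.8 4.1 2.9]
```

View pics/k_wrist.png

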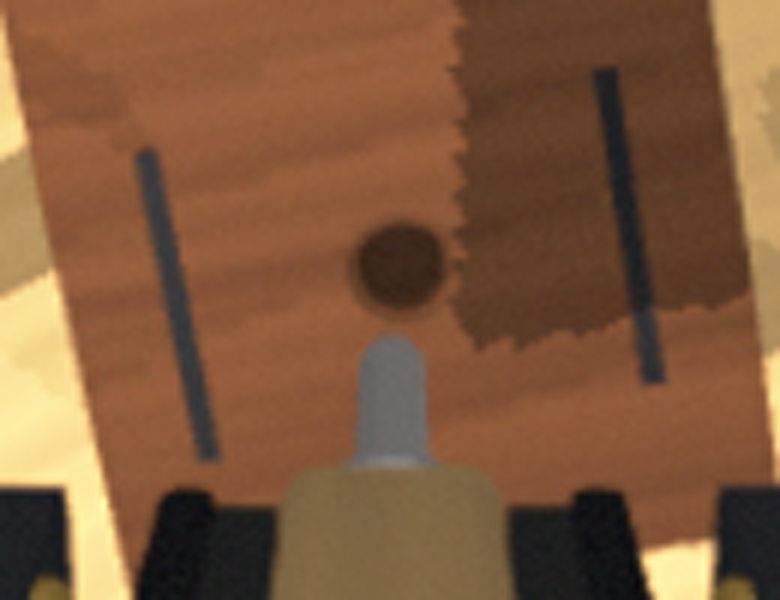

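View pics/wrist_k.png

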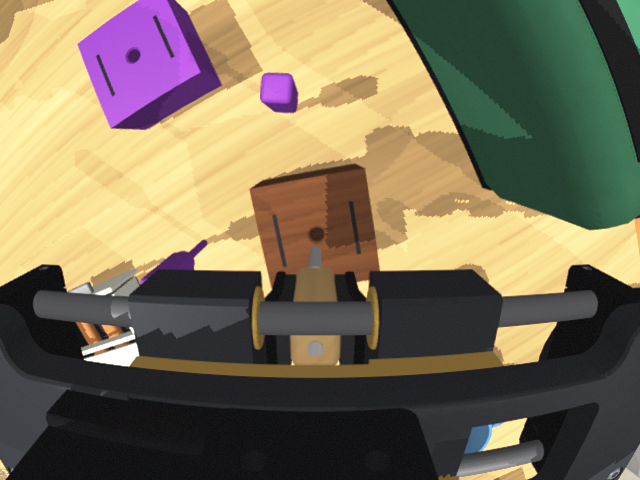

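```bash
cat > bore.py <<'E'
from h import *
import sys
tag,bx,by=sys.argv[1],float(sys.argv[2]),float(sys.argv[3])
w=load("wrist",tag)
from cell import r
st=r.read_state(); z=st["position"][2]
P=lambda a,b,z:wplane(w,250+a/6,190+b/6,z)
b=P(bx,by,.066); t=P(393,366,z-.091+.0035)
M=R.from_quat(st["tcp_rot"]).as_matrix()
print("bore",b.round(4),"tip",t.round(4),"tcp",st["position"].round(4))
print("shift tool by tip",(M.T@(b-t)*1000).round(1),"by tcp",(M.T@(b-st["position"])*1000).round(1))
E
python3 bore.py k 400 265
```

```text
bore [0.4806 0.3577 0.066 ] tip [0.4835 0.3551 0.0966] tcp [0.4829 0.3552 0.1841]
shift tool by tip [ 0.9 30.6  3.8] by tcp [  1.1 118.1   3.2]
```

Request:
carry_out(moves=[1, 0, 3.5, 0, 0, 0, 0, 10, 0, 0, 0, 0, 0, 9, 0, 0, 0, 0, 0, 0, 0, 0, 0, 0, 0, 0, 0, 0, 0, 0])

```text
time: 16.62
position: [0.4791, 0.3599, 0.1648]
tcp_rot: [-0.608, -0.361, 0.361, 0.608]
force: [0.4, -0.2, -0.2]
width: 0.0174
```

```bash
python3 - <<'E'
from h import *
snap(("wrist","scene"),"l")
plan((.4806,.3577,.162),61.5)
i=load("wrist","l")["img"][190:290,250:380,::-1];cv2.imwrite("pics/l_wrist.png",cv2.resize(i,None,fx=6,fy=6,interpolation=2))
i=load("scene","l")["img"][250:380,410:540,::-1];cv2.imwrite("pics/l_scene.png",cv2.resize(i,None,fx=4,fy=4,interpolation=2))
E
```

```text
{'time': 16.725, 'qpos': array([-0.77571408,  0.25838793,  0.10248481,  1.68305536, -0.02839462,
        1.20111342,  0.40513546]), 'dq': array([ 4.76695823e-04, -3.98572733e-03,  1.20091373e-03,  8.72852908e-04,
       -8.32661597e-04, -6.62470919e-05,  8.83864196e-06]), 'joint_torque': array([-2.11927516e-03, -4.40633512e+01,  1.07546791e+00, -2.98587155e+01,
       -4.12524655e-02,  7.02213706e-02,  2.09497757e-04]), 'position': array([0.47927529, 0.36004836, 0.16518879]), 'tcp_rot': array([-0.60789286, -0.36111401,  0.36081908,  0.60817147]), 'force': array([ 0.02392701, -0.43734862, -0.28364268]), 'torque': array([-0.00609749, -0.00235836,  0.0512541 ]), 'width': 0.01764677893105302}
t 16.73 pos [0.4793 0.36   0.1652] yaw 61.39 tilt [ 2.e-04  6.e-04 -1.e+00] F [ 0.02 -0.44 -0.28] w 0.0176
shift tool mm [-1.4  3.2 -2.3] rotvec [-0.0001 -0.0019  0.0006] shift in goal axes [-1.4  3.2 -2.3]
```

View pics/l_wrist.png

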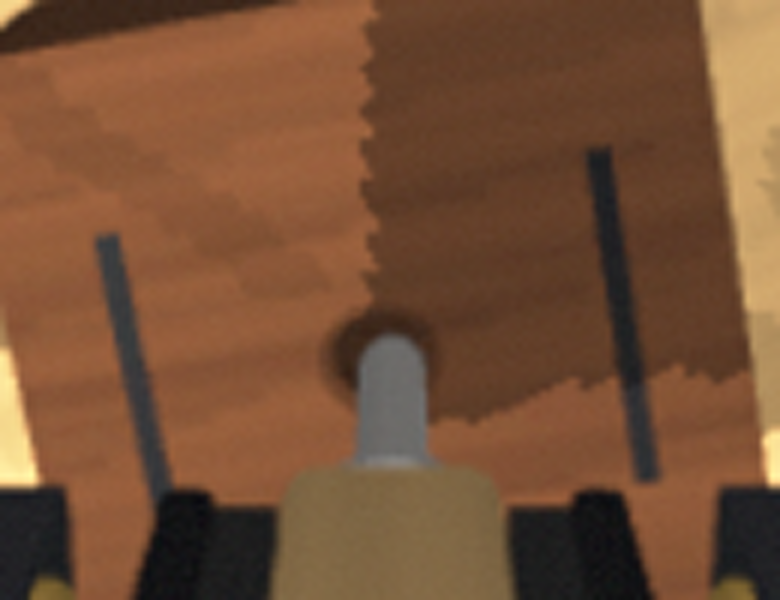

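View pics/l_scene.png

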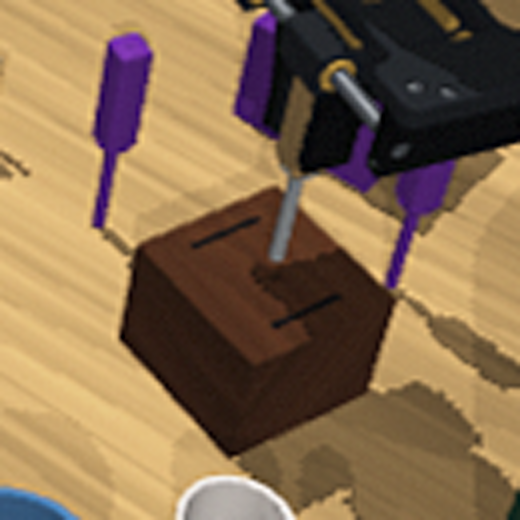

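```bash
python3 bore.py l 384 367
```

```text
bore [0.4821 0.3577 0.066 ] tip [0.4794 0.3602 0.0777] tcp [0.4793 0.36   0.1652]
shift tool by tip [-1.  11.7 -3.6] by tcp [-0.8 99.2 -3.6]
```

Request:
carry_out(moves=[-1, 0, -2.7, 0, 0, 0, 0, 0, 0, 0, 0, 0, 0, 0, 0, 0, 0, 0])

```text
time: 17.1
position: [0.4811, 0.3577, 0.165]
tcp_rot: [-0.608, -0.361, 0.361, 0.608]
force: [-1.5, 0.7, -0.9]
width: 0.0177
```

```bash
python3 - <<'E'
from h import *
snap(("wrist",),"m")
plan((.4812,.3578,.162),61.5)
i=load("wrist","m")["img"][190:290,250:380,::-1];cv2.imwrite("pics/m_wrist.png",cv2.resize(i,None,fx=6,fy=6,interpolation=2))
E
```

```text
{'time': 17.15, 'qpos': array([-0.77225074,  0.25886935,  0.10407707,  1.68295347, -0.02894695,
        1.20119718,  0.41036834]), 'dq': array([ 8.86408234e-04,  9.27594417e-04, -3.14993069e-03,  1.87068738e-03,
       -4.55725108e-05,  7.71977989e-04,  5.41184064e-04]), 'joint_torque': array([ 6.73802826e-02, -4.43002617e+01,  1.15620878e+00, -3.00170445e+01,
       -3.30056506e-02,  6.50916458e-02,  2.42268816e-04]), 'position': array([0.48099002, 0.35776983, 0.16497713]), 'tcp_rot': array([-0.60788549, -0.36097652,  0.36097693,  0.60816678]), 'force': array([-0.36687334, -0.81784796, -0.90089179]), 'torque': array([ 0.00723294,  0.02777011, -0.01416905]), 'width': 0.017857085392590004}
t 17.15 pos [0.481  0.3578 0.165 ] yaw 61.39 tilt [-2.e-04  3.e-04 -1.e+00] F [-0.37 -0.82 -0.9 ] w 0.0179
shift tool mm [ 0.1  3.  -0.2] rotvec [-0.0003 -0.0018  0.0002] shift in goal axes [ 0.1  3.  -0.2]
```

View pics/m_wrist.png

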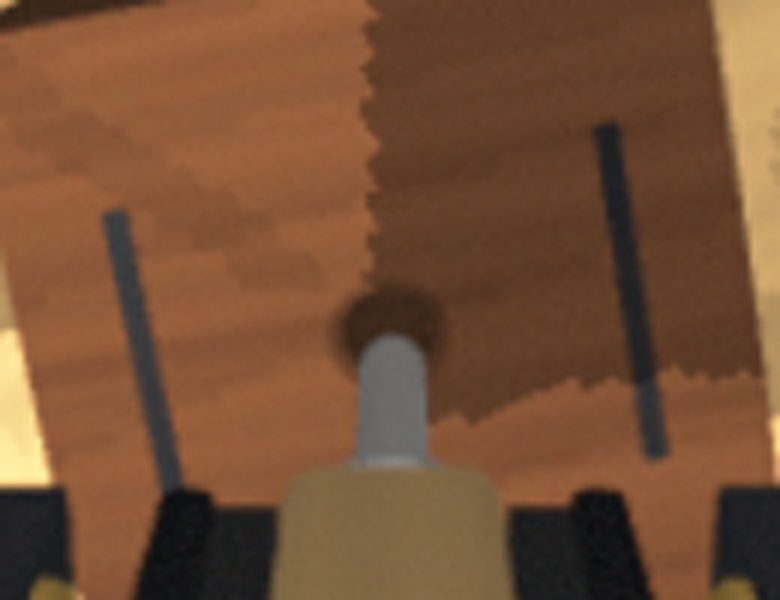

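Request:
carry_out(moves=[0, 3, 0, 0, 0, 0, 0, 3, 0, 0, 0, 0, 0, 2, 0, 0, 0, 0, 0, 0, 0, 0, 0, 0])

```text
time: 17.65
position: [0.4808, 0.3576, 0.1566]
tcp_rot: [-0.608, -0.361, 0.361, 0.608]
force: [0.0, -0.0, 0.5]
width: 0.0179
```

Request:
carry_out(moves=[0, 1.5, 0, 0, 0, 0, 0, 1.5, 0, 0, 0, 0, 0, 0, 0, 0, 0, 0])

```text
time: 18.02
position: [0.4809, 0.3577, 0.1537]
tcp_rot: [-0.608, -0.361, 0.361, 0.608]
force: [0.3, -0.4, -0.5]
width: 0.0176
```

Request:
carry_out(moves=[0, 1.5, 0, 0, 0, 0, 0, 1.5, 0, 0, 0, 0, 0, 0, 0, 0, 0, 0])

```text
time: 18.4
position: [0.4809, 0.3577, 0.1507]
tcp_rot: [-0.608, -0.361, 0.361, 0.608]
force: [0.0, 0.3, -0.1]
width: 0.0178
```

Request:
carry_out(moves=[0, 2, 0, 0, 0, 0, 0, 3, 0, 0, 0, 0, 0, 0, 0, 0, 0, 0])

```text
time: 18.77
position: [0.4808, 0.3576, 0.1455]
tcp_rot: [-0.608, -0.361, 0.361, 0.608]
force: [-0.4, -1.2, -0.5]
width: 0.0178
```

Request:
carry_out(moves=[0, 5, 0, 0, 0, 0, 0, 6, 0, 0, 0, 0, 0, 6, 0, 0, 0, 0, 0, 6, 0, 0, 0, 0, 0, 0, 0, 0, 0, 0])

```text
time: 19.4
position: [0.4806, 0.3574, 0.1221]
tcp_rot: [-0.608, -0.36, 0.361, 0.608]
force: [0.2, 0.7, -0.1]
width: 0.0179
```

Request:
carry_out(moves=[0, 6, 0, 0, 0, 0, 0, 5, 0, 0, 0, 0, 0, 4, 0, 0, 0, 0, 0, 3, 0, 0, 0, 0, 0, 0, 0, 0, 0, 0])

```text
time: 20.02
position: [0.4808, 0.3577, 0.1046]
tcp_rot: [-0.608, -0.361, 0.361, 0.608]
force: [-0.4, -0.1, -0.3]
width: 0.0175
```

Request:
carry_out(moves=[0, 2, 0, 0, 0, 0, 0, 1, 0, 0, 0, 0, 0, 0, 0, 0, 0, 0])

```text
time: 20.4
position: [0.481, 0.3577, 0.1019]
tcp_rot: [-0.608, -0.361, 0.361, 0.608]
force: [0.1, 1.2, -1.2]
width: 0.0179
```

Request:
carry_out(moves=[0, 2, 0, 0, 0, 0, 0, 1, 0, 0, 0, 0, 0, 0, 0, 0, 0, 0])

```text
time: 20.78
position: [0.4809, 0.3577, 0.0988]
tcp_rot: [-0.608, -0.361, 0.361, 0.608]
force: [0.1, 0.1, -0.4]
width: 0.018
```

Request:
carry_out(moves=[0, 1, 0, 0, 0, 0, 0, 0, 0, 0, 0, 0])

```text
time: 21.02
position: [0.4809, 0.3577, 0.0978]
tcp_rot: [-0.608, -0.361, 0.361, 0.608]
force: [0.1, 0.6, -0.9]
width: 0.0181
```

Request:
carry_out(moves=[0, 0.7, 0, 0, 0, 0, 0, 0, 0, 0, 0, 0])

```text
time: 21.28
position: [0.4809, 0.3578, 0.0972]
tcp_rot: [-0.608, -0.361, 0.361, 0.608]
force: [0.6, -0.4, 0.2]
width: 0.0178
```

Request:
carry_out(moves=[0, 0.7, 0, 0, 0, 0, 0, 0, 0, 0, 0, 0])

```text
time: 21.52
position: [0.481, 0.3578, 0.0966]
tcp_rot: [-0.608, -0.361, 0.361, 0.608]
force: [-0.2, 0.3, 0.2]
width: 0.018
```

Request:
carry_out(moves=[0, 0.7, 0, 0, 0, 0, 0, 0, 0, 0, 0, 0])

```text
time: 21.78
position: [0.481, 0.3578, 0.0965]
tcp_rot: [-0.608, -0.361, 0.361, 0.608]
force: [-1.6, -1.1, 4.9]
width: 0.0177
```

Request:
carry_out(moves=[0, 0.5, 0, 0, 0, 0, 0, 0, 0, 0, 0, 0])

```text
time: 22.02
position: [0.481, 0.3578, 0.0965]
tcp_rot: [-0.608, -0.361, 0.361, 0.608]
force: [-2.6, -1.7, 7.5]
width: 0.0179
```

Request:
carry_out(moves=[0, -1, 0, 0, 0, 0, 0, 0, 0, 0, 0, 0])

```text
time: 22.28
position: [0.481, 0.3578, 0.0965]
tcp_rot: [-0.608, -0.361, 0.361, 0.608]
force: [-1.2, -0.7, 3.2]
width: 0.018
```

Request:
carry_out(jaw=1, moves=[0, 0, 0, 0, 0, 0, 0, 0, 0, 0, 0, 0, 0, 0, 0, 0, 0, 0, 0, 0, 0, 0, 0, 0, 0, 0, 0, 0, 0, 0, 0, 0, 0, 0, 0, 0])

```text
time: 23.02
position: [0.4809, 0.3578, 0.0963]
tcp_rot: [-0.608, -0.361, 0.361, 0.608]
force: [0.5, -0.1, 0.7]
width: 0.0699
```

Request:
carry_out(moves=[0, -10, 0, 0, 0, 0, 0, -25, 0, 0, 0, 0, 0, -40, 0, 0, 0, 0, 0, -40, 0, 0, 0, 0, 0, -20, 0, 0, 0, 0, 0, 0, 0, 0, 0, 0])

```text
time: 23.78
position: [0.482, 0.3585, 0.234]
tcp_rot: [-0.608, -0.363, 0.359, 0.608]
force: [-0.2, -0.9, 0.0]
width: 0.0869
```

```bash
python3 - <<'E'
from h import *
snap(("wrist","side","scene"),"n")
i=load("wrist","n")["img"][150:290,220:400,::-1]
cv2.imwrite("pics/n_wrist.png",cv2.resize(i,None,fx=4,fy=4,interpolation=2))
E
```

```text
{'time': 23.925, 'qpos': array([-0.77545267,  0.21628175,  0.10720296,  1.60150186, -0.02401228,
        1.32700104,  0.40664644]), 'dq': array([ 1.02179580e-03,  9.05962090e-03, -4.79937013e-04,  7.76646203e-03,
       -1.30254012e-03,  2.70466118e-03, -4.64969066e-05]), 'joint_torque': array([ 2.80995516e-02, -4.37098217e+01,  9.82026234e-01, -3.16036248e+01,
       -4.07002796e-02,  5.30929375e-02, -4.93096559e-04]), 'position': array([0.48044947, 0.3573163 , 0.23014363]), 'tcp_rot': array([-0.60799766, -0.36028935,  0.36166709,  0.60805209]), 'force': array([0.44607195, 0.12777652, 0.52358031]), 'torque': array([-0.01262382,  0.00360151,  0.01282494]), 'width': 0.0871727997902639}
```

View pics/n_wrist.png

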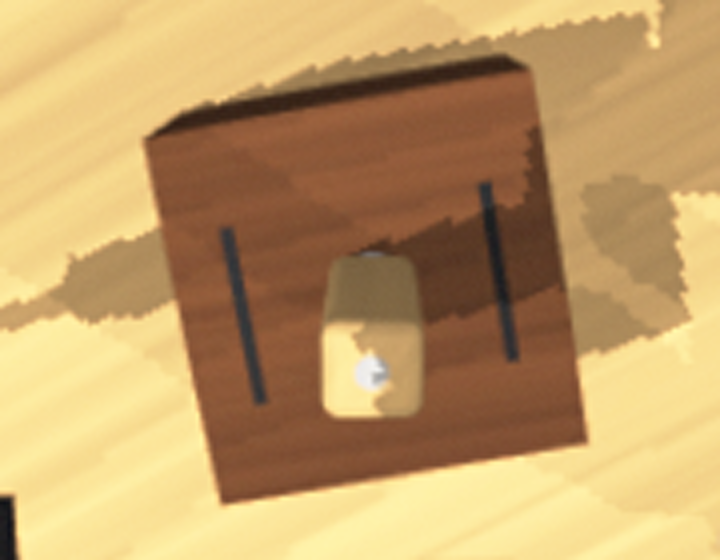

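View pics/scene_n.png

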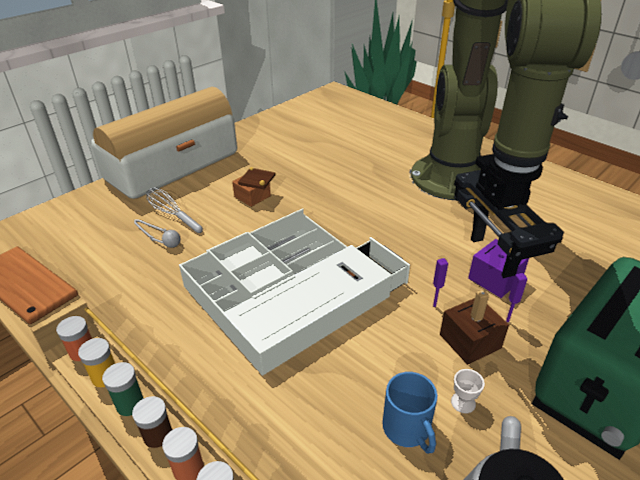

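View pics/side_n.png

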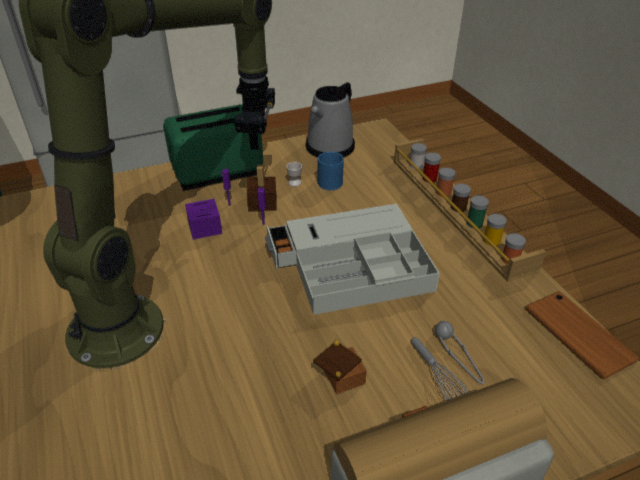

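Key stands in the block, compartment out, the rest unmoved. Quick numeric check of lean and seating, then hand in.

```bash
python3 - <<'E'
from h import *
w=load("wrist","n");P=lambda a,b,z:wplane(w,220+a/4,150+b/4,z)
print("top disc",P(371,372,.130).round(4))
B=[P(a,b,.066) for a,b in((147,138),(530,68),(587,441),(221,502))];print("block centre",np.mean(B,0).round(4))
D=w["depth"];T=w["cam_to_world"]
u,v=220+345/4,150+390/4
o,k=wray(w,u,v);print("top height",o+k*D[int(v),int(u)]/(T[:3,:3].T@k)[2])
for n in("scene","side"):
    a=load(n,"a")["img"].astype(int);b=load(n,"n")["img"].astype(int)
    m=(abs(a-b).sum(2)>60).astype(np.uint8);m=cv2.morphologyEx(m,cv2.MORPH_OPEN,np.ones((3,3)))
    k,l,s,c=cv2.connectedComponentsWithStats(m);print(n,[tuple(int(y) for y in x) for x in s[1:] if x[4]>25])
t=load("scene","n")
# compartment front panel top-edge corners via depth-free look: lip/panel at z~.058
for p in((367,236),(409,268)):print("front top corners",onplane(t,*p,.0585).round(4))
E
```

```text
top disc [0.4811 0.3579 0.13  ]
block centre [0.4807 0.3582 0.066 ]
top height [0.48168374 0.35240465 0.13032081]
scene [(452, 0, 17, 55, 496), (522, 0, 21, 15, 245), (543, 0, 28, 21, 453), (567, 0, 35, 29, 696), (490, 11, 110, 116, 7922), (455, 71, 9, 16, 75), (430, 73, 9, 56, 239), (444, 77, 11, 37, 284), (454, 125, 186, 249, 12453), (570, 177, 70, 80, 2422), (357, 238, 55, 67, 1354), (479, 292, 9, 5, 37), (500, 358, 100, 113, 2269)]
side [(71, 0, 9, 16, 87), (99, 0, 176, 150, 9866), (19, 4, 9, 34, 110), (72, 19, 7, 6, 35), (76, 22, 8, 16, 70), (47, 34, 10, 5, 39), (203, 128, 20, 9, 99), (109, 142, 6, 11, 57), (262, 143, 5, 7, 29), (48, 146, 7, 9, 45), (263, 155, 9, 12, 102), (125, 162, 48, 46, 950), (110, 175, 18, 55, 277), (239, 178, 8, 9, 60), (156, 182, 43, 52, 746), (56, 206, 4, 14, 45), (265, 226, 30, 40, 768), (142, 241, 18, 29, 171), (98, 248, 8, 22, 110), (67, 277, 5, 7, 28), (146, 276, 7, 23, 96), (59, 288, 12, 10, 77)]
front top corners [0.4255 0.0507 0.0585]
front top corners [0.4476 0.1826 0.0585]
```

```bash
python3 -c "
from cell import r
print(r.hand_in())"
```

```text
the job is handed in; nothing more can be done
None
```

The knife compartment is open, the key is back in its bore, and I handed the job in at about 24 s of the 61 s; it returned no verdict.

- **Unlocking:** I took the beech key out of the dark block and left the two purple keys and purple block alone. The wrist depth image showed the catch about 12 mm to the tray's left of the slot's middle and about 15 mm down. I pressed it in steps of 1 mm or less. The highest wrist reading at the end of a step was about 5.6 N, and there was no sign of contact with the deck. The compartment sprang out.
- **Key returned:** The key met the block's top at the same tool height as when I gripped it. I pressed it home with about 7.5 N on the block, backed off, released it and raised the arm clear.

Last checks before handing in:
- **Key:** Its top was at 130 mm, as it should be fully home. Its centre was within 1 mm of the block's centre, so it stands upright.
- **Compartment:** It stands out about 48 mm.
- **Other objects:** Comparing pictures from before and after, I saw nothing shifted on the table.

No final check failed. Two things disagreed on the way. The scene and side cameras differed by a few mm on the rod tip, so I aligned with the wrist camera and the tool position instead. The arm also settled 1 to 3 mm off after larger moves, which I corrected before each insertion.

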